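Hang the stone caddy on the cleat rack

ROBOT

A 7-joint arm with a two-finger parallel gripper is mounted at the origin on the work surface. World frame = base frame: x ahead of the robot, y to its left, z up, the work surface at z = 0. Lengths are in m, angles in rad, forces in N, time in s.
With the tool pointing down it reaches from about 0.4 to 0.85 m from the base axis. Payload 4.5 kg.
Tool frame: the origin (TCP) lies on the centre line of the jaws, within the pads' length; the fingertips stand 11 mm ahead of it and the grasp point (between the pads) lies 8 mm behind it; z points along the fingers, y is the line along which they close (so a half turn about z gives the same grasp; the last joint's range is limited). The gripper opens to 88 mm and grips with 3 to 60 N. Pads are 18 mm wide; open, the fingers measure 123 mm over their backs; the gripper's body (75 mm by 187 mm) begins 45 mm behind the grasp point.
Start: joints at [1.279, 0.689, -0.195, 1.565, 0.157, 0.902, -0.215], TCP at [0.2, -0.592, 0.23] pointing down, gripper open.
Joint ranges: [-3.01, 3.01], [-0.46, 2.08], [-1.47, 1.51], [0.13, 2.56], [-1, 4.14], [0.04, 2.09], [-2.66, 2.66]. Speed limits (rad/s): [2.57, 2.57, 3.14, 3.14, 3.14, 3.14, 3.14].

INTERFACE

Orientations are given as a unit quaternion [x, y, z, w].
In Python, from plant import * gives the robot as it stands. The module is installed in compiled form; this text tells all that it offers.
- The arm moves only by the tool send_rows, never from a script. Its argument "motion" is a list of rows, each an object of numbers: "x", "y", "z": the shift along the tool's x, y, z in cm; "rx", "ry", "rz": the turn, a rotation vector about the tool's x, y, z in rad; "jaw": the finger opening in cm, from 0 to 8.81. In form: [{"x": .., "y": .., "z": .., "rx": .., "ry": .., "rz": .., "jaw": ..}, ...]. A call has exactly 5 rows; each row shifts and turns the commanded pose from where the row before left it, along the tool's axes as they then stand; what a row does not reach is not made up. A row lasts 1/10 s, in which the tool goes at most 50 mm and 8.59 degrees, less where a joint would pass 70% of its speed; a pose out of reach is approached as far as the arm can. A call is refused whole if a number of a shift passes 5 or a number of a turn 0.15, either way. A call with a gripper value outside its range is refused whole. The fingers move at their own pace and stop on an object; "grip_force" is the grip in N (left out, the last holds). Time passes only in rows, so rows that do not move let the fingers close, or fill a call up. It gives the time, the measured TCP pose, the force, the opening and the grip force at its end, in the units of the state.
- get_state(): the state, without advancing time (a new reading comes with each control period).
- snapshot(name): name is "side" or "top" or "wrist"; returns a dict with "img" (400x640x3 uint8, red, green, blue), "vertical_fov" (degrees; the focal length in pixels is half the picture's height over the tangent of half this angle, whatever the lens; pixels are square), "cx", "cy" (the principal point, pixels), "D" ([k1, k2, p1, p2, k3] as OpenCV has them; the pictures are not rectified), "extrinsics" (4x4, takes a point from camera to world coordinates). Camera axes: x right, y up, looking along -z (the intrinsics and any distortion apply to the point x, -y, -z); pixel columns grow to the right and rows downward; lengths in m; the calibration is good to about 2 mm. A picture is of the moment at which its call begins. There is no depth.
- finish_job(): hands the job in; it is judged then, once.
The state is a dict: "clock": time; "q": joint angles; "qd": joint speeds; "joint_torque": joint torques, N m; "tool_pos": TCP position; "eef_rot": TCP orientation; "contact_force": force on the tool from outside, world axes, zero at the start; "moment": the same for the moment, N m; "opening": opening from 0.0 (shut) to 1.0 (fully open); "finger_force": force on a finger pad.
Only numpy, scipy, OpenCV 4.12 (cv2) and the standard library are available. Lean on these libraries where they do the work, as an engineer would, in place of code of your own. Each camera call takes 0.05 s, during which the arm holds its last target. There are 200 camera calls.

TASK

Pick up the wooden stone caddy by its grip bar, tilt it back to match the leaning board, hook its bevelled rear strip over the cleat midway along, and press it gently down, holding it all the way, until it is fully home and the spring latch has snapped out over the strip. Only then let go, leaving the caddy hanging flat along the board, and leave the oil bottle, jar, screwdriver and cardboard box where they are.

Things in the scene. Friction and masses are not known exactly. Their poses are not given: they have to be found in the camera images.
- caddy_bar (a point): Centre of the caddy's grip bar, in the caddy's axes: x to its rear, y along the bar, z up. Bar 14 mm thick (x), 20 mm high, 116 mm long between two end posts of its height; its centre is 82 mm above the underside. Beside it 51 mm is free to the rear, and all to the front; the stones below reach 42 mm under its centre.
- caddy: Open wooden bin with two fixed grey stones, 112 mm deep (x), 130 wide (y), 100 tall (z), 0.3 to 0.5 kg, upright on the bench. Origin: centre of its underside; axes as caddy_bar. The rear (+x) goes on the board; rear face at x = +56 mm, bar at x = -28 mm. A 16 mm thick spacer strip runs along the lowest 8 mm of the rear.
- strip_point (a point): Mid-width of the rear strip's lower point, on the caddy's rear face: 84 mm behind (+x) and 26 mm below the bar's centre; axes of the caddy. The strip is 16 mm thick, 130 mm wide, 44 mm high, its top level with the caddy's top (18 mm over the bar's centre). Its lower end is cut at 45 degrees, rising from this point towards the front.
- seat (a point): Where the bar's centre comes when the caddy hangs home with the cleat at its middle setting. Its axes are the caddy's then: +x square into the board, y along the cleat, z up along the board (which leans back 0.30 rad). Board: 280 mm wide, face 84 mm from here along +x, top 78 mm above along z. Home: strip down in the groove and rear face on the board.
- groove (a point): Mid-length of the V-groove's bottom, on the board's face, at the cleat's middle setting; axes as seat. The dark wooden cleat, 200 mm long, 15 mm thick, has its top cut at 45 degrees, rising from here to its outer lip 15 mm out and 15 mm up; its underside is 8 mm below. The real cleat and latch are clamped together at an unmeasured height, up to 8 mm above or below: find it by feel.
- latch (a joint): Spring latch: steel nose 24 mm wide, 8 mm out of the board, mid-cleat, ramped above, flat below, 46 mm over the groove's bottom (2 mm over the seated strip). m: 0 out, 0.008 flush. The strip pushes it in (7 to 12 N) in passing and it snaps back to 0 over the strip when home. Till then it pushes the strip out and up the slope: weight will not do, press it home with 5 to 20 N.
- rack: Fixed wooden stand with board, cleat and latch; foot 150 x 280 x 16 mm. Origin on the bench at the board's lower edge, mid-width; +x level, to the rear, y along the board. Coming in parallel to the board, the caddy clears the cleat if 17 to 38 mm above home (spacer passes under the cleat). Too hard: over 50 N of caddy on rack, all contacts summed.
- oil: White oil bottle, 56 mm diameter, 150 mm tall, upright; origin at the centre of its underside. Leave alone.
- jar: Small amber jar, 56 mm diameter, 60 mm tall; origin at the centre of its underside. Leave alone.
- driver: Screwdriver lying on the bench, about 200 mm long along its x. Leave alone.
- stonebox: Closed cardboard box 60 x 150 x 30 mm; origin at the centre of its underside. Leave alone.
Not all that is in view belongs to the job. There is more than one size of the caddy; the one meant has the size given above.

How it is judged:
On the way, in this order (a step that is already met when the one before it is completed fails the run):
1. the strip goes down past the latch and pushes it in (value of joint latch above 0.003 m and distance between caddy_bar and seat below 0.05 m), for 0.05 s.
2. the caddy is pressed home and latched while still gripped (value of joint latch below 0.002 m and x of caddy_bar in the frame of seat between -0.005 and 0.005 m and y of caddy_bar in the frame of seat between -0.02 and 0.02 m and z of caddy_bar in the frame of seat between -0.0105 and 0.0105 m and contact force between the fingers and caddy above 10 N), for 0.3 s.
At the end, for the whole second after the job is handed in: The caddy hangs at rest: latch back out (within 2 mm), rear face on the board (5 mm), bar within 20 mm of midway along the cleat and within 10.5 mm of the cleat's middle setting in height (the setting itself varies by 8 mm either way), flat along the board within 0.06 rad (value of joint latch below 0.002 m and x of caddy_bar in the frame of seat between -0.005 and 0.005 m and y of caddy_bar in the frame of seat between -0.02 and 0.02 m and z of caddy_bar in the frame of seat between -0.0105 and 0.0105 m and angle between the z axis of caddy_bar and the z axis of seat, either way round below 0.06 rad and angle between the y axis of caddy_bar and the y axis of seat, either way round below 0.06 rad and linear speed of caddy below 0.01 m/s); the robot touches nothing.
It fails at once if the caddy is driven or dropped against the rack with more than 50 N (contact force between caddy and rack above 50 N).
It fails at once if the oil bottle is disturbed (distance of oil from where it was at the start of the episode above 0.02 m).
It fails at once if the jar is disturbed (distance of jar from where it was at the start of the episode above 0.02 m).
It fails at once if the screwdriver is disturbed (distance of driver from where it was at the start of the episode above 0.02 m).
It fails at once if the cardboard box is disturbed (distance of stonebox from where it was at the start of the episode above 0.02 m).
It also fails if it takes over 42 s, if anything falls off the work surface, if the arm or the gripper's body presses on something with over 40 N, if the wrist force passes 120 N, or if a joint passes its speed limit or range.

## Working session

There is one attempt and no reset: what is moved stays moved. The work goes in short steps, Python scripts to look and compute and a tool call to move; the robot and the scene stay as the last step left them, time stands still between calls to the robot, and variables do not carry over. Pictures are saved under pics/ and viewed, at most 10 in all, crops included, and the job is handed in when it is done.

Besides the shell and the picture viewer there is one more tool, called after ">>>" as name(argument=value, ...) on one line, values as JSON. send_rows: Moves the arm, as the interface text tells. Its arguments: {"type":"object","properties":{"motion":{"type":"array"},"grip_force":{"type":"number"}},"required":["motion"]}

```bash
mkdir -p pics
cat > h.py <<'E'
import numpy as np, cv2
from plant import *
from scipy.spatial.transform import Rotation as R
def cam(n):
    s=snapshot(n); f=200/np.tan(np.radians(s["vertical_fov"])/2)
    s["K"]=np.array([[f,0,s["cx"]],[0,f,s["cy"]],[0,0,1.]]); return s
def rays(s,px):
    p=cv2.undistortPoints(np.array(px,float).reshape(-1,1,2),s["K"],np.array(s["D"],float)).reshape(-1,2)
    d=np.c_[p[:,0],-p[:,1],-np.ones(len(p))]; E=np.array(s["extrinsics"])
    return E[:3,3],d@E[:3,:3].T
def onz(s,px,z):
    o,d=rays(s,px); return o+d*((z-o[2])/d[:,2])[:,None]
def proj(s,P):
    E=np.array(s["extrinsics"]); c=(np.atleast_2d(P)-E[:3,3])@E[:3,:3]
    c=c*[1,-1,-1]; return cv2.projectPoints(c,np.zeros(3),np.zeros(3),s["K"],np.array(s["D"],float))[0].reshape(-1,2)
def cross(s1,p1,s2,p2):
    o1,d1=rays(s1,p1);o2,d2=rays(s2,p2);out=[]
    for a,b in zip(d1,d2):
        a=a/np.linalg.norm(a);b=b/np.linalg.norm(b)
        t=np.linalg.lstsq(np.c_[a,-b],o2-o1,rcond=None)[0]
        x,y=o1+t[0]*a,o2+t[1]*b; out.append(np.r_[(x+y)/2,np.linalg.norm(x-y)])
    return np.array(out)
E
python3 - <<'E'
from h import *
import pickle
for n in("side","top"):
    s=cam(n); pickle.dump(s,open(n+".pkl","wb")); cv2.imwrite(f"pics/{n}0.png",s["img"][:,:,::-1])
    print(n,np.round(np.array(s["extrinsics"]),3).tolist(),s["D"],s["K"][0,0])
st=get_state();print(st)
E
```

```text
side [[-0.958, 0.163, -0.234, 0.266], [-0.285, -0.519, 0.806, 0.981], [0.01, 0.839, 0.544, 0.731], [0.0, 0.0, 0.0, 1.0]] [-0.08033459  0.          0.          0.          0.        ] 408.6380041615268
top [[0.006, 0.999, -0.054, 0.478], [-1.0, 0.005, -0.025, 0.071], [-0.024, 0.054, 0.998, 0.995], [0.0, 0.0, 0.0, 1.0]] [-0.09157933  0.          0.          0.          0.        ] 408.51744625898976
{'clock': 0.1, 'q': array([ 1.27878264,  0.68990456, -0.19451824,  1.56622919,  0.15731954,
        0.90248864, -0.21512038]), 'qd': array([ 0.00029287, -0.00130758, -0.00191205, -0.0029353 , -0.00275742,
        0.00086077,  0.00023898]), 'joint_torque': array([-3.49043272e-03, -5.28507328e+01, -1.27115417e+00, -1.53837758e+01,
       -5.24481351e-02,  2.03860611e-03,  5.52088704e-05]), 'tool_pos': array([ 0.19981871, -0.59159079,  0.22899031]), 'eef_rot': array([ 9.86754373e-01,  1.62219411e-01, -1.98165326e-04, -7.94209945e-04]), 'contact_force': array([-0.00191978, -0.00205806, -0.17082473]), 'moment': array([-0.0315043 ,  0.06151108,  0.0244993 ]), 'finger_force': 0.0, 'opening': 0.9992541853998316}
```

View pics/side0.png

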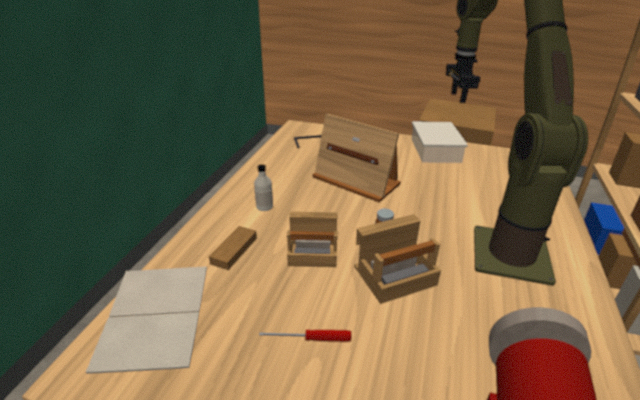

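View pics/top0.png

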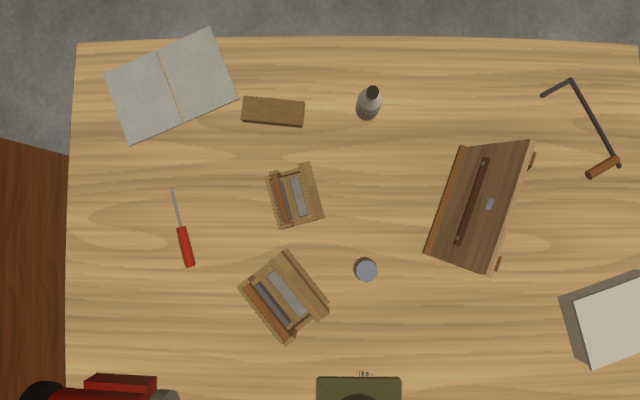

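The side view shows caddies near (312,240) and (398,258), the rack at (357,155), the bottle at (263,188), the jar at (385,215), the driver at (315,335) and the box at (233,247). The top view shows the same caddies at (295,196) and (285,297) and the rack at (480,207).
The two candidates are top (295,196), with a strip about 56 px long (≈125 mm), and top (285,297), about 71 px (≈156 mm). The first fits the 130 mm width. I'll confirm that in a crop.

Run:
```python
from h import *
import pickle
t=pickle.load(open("top.pkl","rb"));s=pickle.load(open("side.pkl","rb"))
a=cv2.resize(t["img"][155:235,255:335],(400,400),interpolation=cv2.INTER_CUBIC)
b=cv2.resize(s["img"][205:275,275:345],(400,400),interpolation=cv2.INTER_CUBIC)
cv2.imwrite("pics/c1.png",np.hstack([a,b])[:,:,::-1])
a=cv2.resize(t["img"][130:280,415:545],(520,600),interpolation=cv2.INTER_CUBIC)
cv2.imwrite("pics/c2.png",a[:,:,::-1])
```

```text
(no output)
```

View pics/c1.png

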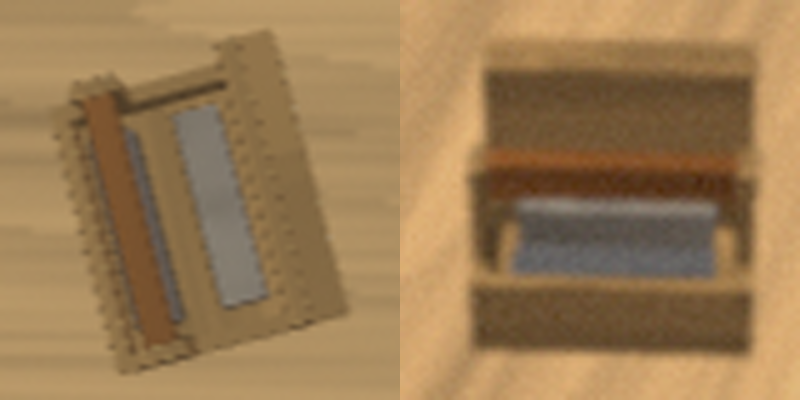

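View pics/c2.png

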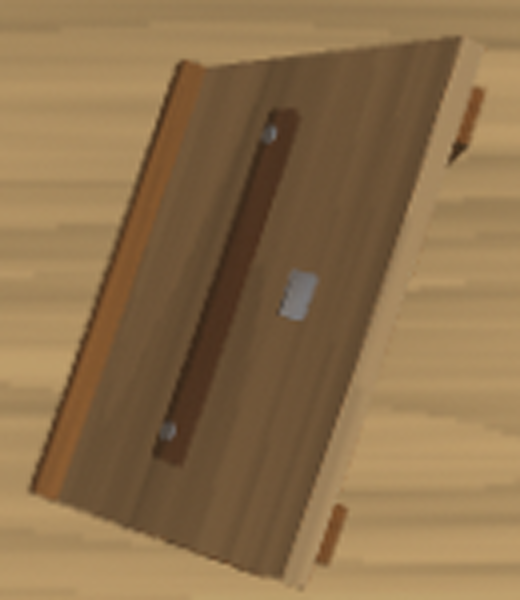

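The crop confirms the small caddy: its bar runs from top (275,175) to (286,224), and its proportions match 130 mm wide by 112 mm deep. On the board, the top edge runs from top px (530,139) to (486,274) and the latch nose is at (490,204).

Run:
```python
from h import *
import pickle
t=pickle.load(open("top.pkl","rb"));s=pickle.load(open("side.pkl","rb"))
b=cv2.resize(s["img"][108:203,305:405],(800,760)[:2] if 0 else (600,570),interpolation=cv2.INTER_CUBIC)
cv2.imwrite("pics/c3.png",b[:,:,::-1])
bar=onz(t,[(274.8,174.6),(286.4,223.6)],.092);print("bar",bar,np.linalg.norm(bar[0]-bar[1]))
st=onz(t,[(309.4,161.4),(324.6,217.4)],.1);print("smallstrip",st,np.linalg.norm(st[0]-st[1]))
st=onz(t,[(287,250),(328,308)],.1);print("bigstrip",np.linalg.norm(st[0]-st[1]))
for z in(.2,.22,.24,.26):
  e=onz(t,[(530,139.5),(485.75,274.5)],z);print(z,e.round(4).tolist(),np.linalg.norm(e[0]-e[1]))
e=onz(t,[(460.75,145.5),(423,252.5)],.016);print(e,np.linalg.norm(e[0]-e[1]))
print("jar,oil",onz(t,[(366,270),(373,92)],.06))
```

```text
bar [[0.58272933 0.19417004 0.092     ]
 [0.47378573 0.16705296 0.092     ]] 0.11226773249949795
smallstrip [[0.61131004 0.1166956  0.1       ]
 [0.48791988 0.08246402 0.1       ]] 0.12805050375812632
bigstrip 0.1545838726437268
0.2 [[0.6435, -0.3282, 0.2], [0.3769, -0.2334, 0.2]] 0.28298122091315975
0.22 [[0.6393, -0.3182, 0.22], [0.3794, -0.2258, 0.22]] 0.27586190172990266
0.24 [[0.6352, -0.3081, 0.24], [0.382, -0.2181, 0.24]] 0.2687425825466454
0.26 [[0.631, -0.2981, 0.26], [0.3845, -0.2105, 0.26]] 0.26162326336338826
[[ 0.66464805 -0.24634572  0.016     ]
 [ 0.4061519  -0.15183627  0.016     ]] 0.2752313509955775
jar,oil [[ 0.36923266 -0.01183128  0.06      ]
 [ 0.78155951 -0.02868439  0.06      ]]
```

View pics/c3.png

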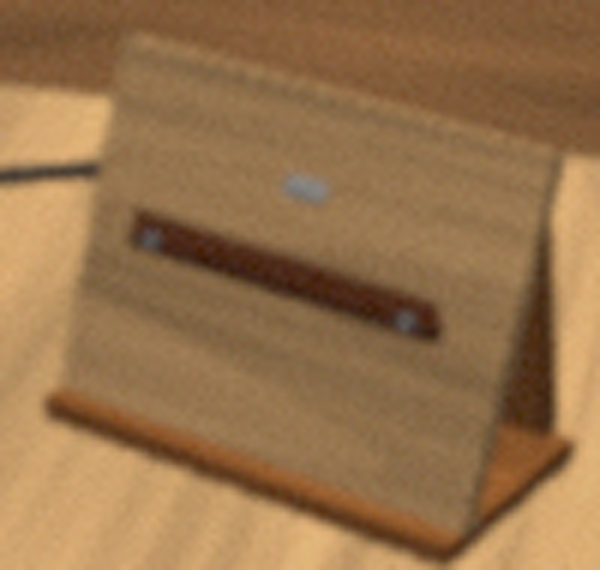

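Run:
```python
from h import *
import pickle
t=pickle.load(open("top.pkl","rb"));s=pickle.load(open("side.pkl","rb"))
T=[(530,139.5),(485.75,274.2),(465,147),(429.5,254),(490,204)]
S=[(326,115.3),(397.5,133.8),(315.8,173),(383,196.3),(355.8,139.5)]
c=cross(s,S,t,T);print(c.round(4))
e=c[0]-c[1];print(np.linalg.norm(e[:3]),np.linalg.norm(c[2,:3]-c[3,:3]))
yaw=lambda v:np.arctan2(v[1],v[0]); print("edge dirs",yaw(e),yaw(c[2]-c[3]))
psi=(yaw(e)+yaw(c[2]-c[3]))/2 # direction of edge (toward +x world)
u=np.array([np.cos(psi),np.sin(psi),0]); 
yb=u; xr=np.array([np.sin(psi),-np.cos(psi),0]) # rear
# pairing: y=z cross x
if np.dot(np.cross([0,0,1],xr),yb)<0: yb=-yb
L=.3;zx=xr*np.cos(L)-np.array([0,0,1])*np.sin(L); zz=xr*np.sin(L)+np.array([0,0,1])*np.cos(L)
print("xr",xr,"y",yb)
top=(c[0,:3]+c[1,:3])/2; bot=(c[2,:3]+c[3,:3])/2
d=top-bot;print("lean meas",np.arctan2(d@xr,d[2]),"len",np.linalg.norm(d))
seat=top-.078*zz-.084*zx;print("top",top,"seat",seat)
print("latch in seat",(c[4,:3]-seat)@np.c_[zx,yb,zz], "bot", (bot-seat)@np.c_[zx,yb,zz])
bar=onz(t,[(274.8,174.6),(286.4,223.6)],.092)
b=bar.mean(0);v=bar[0]-bar[1];print("bar ctr",b,"yaw",yaw(v))
print("seat axes yaw of x",np.arctan2(xr[1],xr[0]))
np.savez("f.npz",seat=seat,zx=zx,y=yb,zz=zz,top=top)
```

```text
[[ 0.6385 -0.321   0.2151  0.0037]
 [ 0.3776 -0.2267  0.2191  0.0045]
 [ 0.6574 -0.2573  0.0166  0.0072]
 [ 0.3984 -0.1678  0.0187  0.0089]
 [ 0.5147 -0.256   0.1681  0.0023]]
0.277469039066911 0.2740904775185294
edge dirs -0.34702641323407635 -0.3328970893862395
xr [-0.33345103 -0.94276742  0.        ] y [ 0.94276742 -0.33345103  0.        ]
lean meas 0.31238378142947554 len 0.20961794635178294
top [ 0.50809822 -0.27385042  0.21708054] seat [ 0.54254333 -0.17646364  0.16738799]
latch in seat [0.08030164 0.00024446 0.02559001] bot [ 0.08140429 -0.00175238 -0.13159455]
bar ctr [0.52825753 0.1806115  0.092     ] yaw 0.2439519004799322
seat axes yaw of x -1.9107580781050546
```

Run:
```python
from h import *
import pickle
s=pickle.load(open("side.pkl","rb"))
a=cv2.resize(s["img"][40:115,425:500],(400,400),interpolation=cv2.INTER_CUBIC)
w=cam("wrist");b=cv2.resize(w["img"],(640,400))[:,120:520]
cv2.imwrite("pics/c4.png",np.hstack([a,b])[:,:,::-1])
st=get_state();p=st["tool_pos"];M=R.from_quat(st["eef_rot"]).as_matrix()
for n,ax in(("y",1),("x",0)):
  print(n,proj(s,[p-M[:,2]*.06+M[:,ax]*k for k in(-.0935,-.0375,.0375,.0935)]).round(0).tolist())
```

```text
y [[468.0, 93.0], [463.0, 88.0], [456.0, 82.0], [452.0, 78.0]]
x [[484.0, 86.0], [469.0, 85.0], [450.0, 85.0], [435.0, 85.0]]
```

View pics/c4.png

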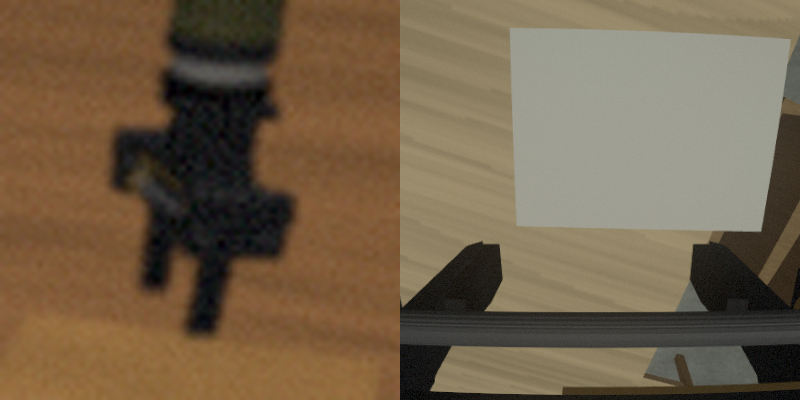

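The gripper body is 187 mm along the closing line, so ±93.5 mm. In a top-down grasp it would hit the board, which is only 84 mm from the bar. Instead I'd grip the bar from the front, with the tool pointing rearward and 0.3 rad down so the fingers close on the 20 mm height. First I'll check the arm model for reach.

Run:
```python
from h import *
import itertools
st=get_state();q=st["q"];M=R.from_quat(st["eef_rot"])
for s in itertools.product((1,-1),repeat=4):
  for s2 in itertools.product((1,-1),repeat=3):
    r=R.from_euler("ZYZYZYZ",[s[0]*q[0],s2[0]*q[1],s[1]*q[2],s2[1]*q[3],s[2]*q[4],s2[2]*q[5],s[3]*q[6]])
    # allow base offset about z and tool offset about z (multiples of pi/2)
    for a in range(4):
      for b in range(4):
        e=(R.from_euler("z",a*np.pi/2)*r*R.from_euler("z",b*np.pi/2)*M.inv()).magnitude()
        if e<.02: print(s,s2,a,b,round(e,5))
# joint torque info for geometry
```

```text
Traceback (most recent call last):
  File "scipy/spatial/transform/_rotation.pyx", line 1413, in scipy.spatial.transform._rotation.Rotation.from_euler
ValueError: Expected axis specification to be a non-empty string of upto 3 characters, got ZYZYZYZ
```

>>> send_rows(motion=[{"z": -4}, {"z": -4}, {"z": -4}, {"y": -4, "jaw": 4.0}, {"y": -4}])

```text
schema error: expected keys x, y, z, rx, ry, rz, jaw
```

>>> send_rows(motion=[{"x": 0, "y": 0, "z": -4, "rx": 0, "ry": 0, "rz": 0, "jaw": 4}, {"x": 0, "y": 0, "z": -4, "rx": 0, "ry": 0, "rz": 0, "jaw": 4}, {"x": 0, "y": 0, "z": -4, "rx": 0, "ry": 0, "rz": 0, "jaw": 4}, {"x": 0, "y": -4, "z": 0, "rx": 0, "ry": 0, "rz": 0, "jaw": 4}, {"x": 0, "y": -4, "z": 0, "rx": 0, "ry": 0, "rz": 0, "jaw": 4}])

```text
clock: 0.65
tool_pos: [0.1748, -0.5165, 0.3507]
eef_rot: [0.987, 0.162, 0.001, 0.002]
contact_force: [0.6, 0.6, -0.2]
opening: 0.567
finger_force: 0.0
```

```bash
cat > fkid.py <<'E'
from h import *
import itertools, json
st0=dict(q=np.array([1.27878264,.68990456,-.19451824,1.56622919,.15731954,.90248864,-.21512038]),p=np.array([.19981871,-.59159079,.22899031]),r=np.array([.986754373,.162219411,-.000198165,-.000794210]))
st=get_state(); S=[(st0["q"],st0["p"],st0["r"]),(st["q"],st["tool_pos"],st["eef_rot"])]
print(st["q"].round(3),st["tool_pos"],st["eef_rot"].round(3))
def rr(ax,q): 
    r=R.identity()
    for a,x in zip(ax,q): r=r*R.from_euler(a,x)
    return r
for s in itertools.product((1,-1),repeat=7):
  for a in range(8):
    es=[];bs=[]
    for q,p,r in S:
      f=R.from_euler("z",a*np.pi/4)*rr("zyzyzyz",np.array(s)*q)
      d=f.inv()*R.from_quat(r); v=d.as_rotvec(); es.append(np.hypot(v[0],v[1])); bs.append(v[2])
    if max(es)<.03: print(s,a,np.round(es,4),np.round(bs,4))
E
python3 fkid.py
```

```text
[ 1.3    0.45  -0.222  1.634  0.109  1.066 -0.198] [ 0.1747792  -0.51654491  0.35066964] [0.987 0.162 0.001 0.002]
(1, 1, 1, 1, 1, 1, 1) 0 [0.0037 0.0076] [-2.2226 -2.2219]
(1, 1, 1, 1, 1, 1, 1) 1 [0.0036 0.0075] [-1.4372 -1.4365]
(1, 1, 1, 1, 1, 1, 1) 2 [0.0031 0.0067] [-0.6518 -0.6511]
(1, 1, 1, 1, 1, 1, 1) 3 [0.0024 0.0053] [0.1336 0.1343]
(1, 1, 1, 1, 1, 1, 1) 4 [0.0013 0.0033] [0.919  0.9197]
(1, 1, 1, 1, 1, 1, 1) 5 [0.0001 0.0007] [1.7044 1.7051]
(1, 1, 1, 1, 1, 1, 1) 6 [0.0016 0.0027] [2.4898 2.4905]
(1, 1, 1, 1, 1, 1, 1) 7 [0.0034 0.0067] [-3.008  -3.0073]
(1, 1, 1, 1, 1, 1, -1) 0 [0.0041 0.0083] [-2.6528 -2.6173]
(1, 1, 1, 1, 1, 1, -1) 1 [0.0038 0.0079] [-1.8674 -1.8319]
(1, 1, 1, 1, 1, 1, -1) 2 [0.0032 0.0069] [-1.082  -1.0465]
(1, 1, 1, 1, 1, 1, -1) 3 [0.0024 0.0053] [-0.2966 -0.2611]
(1, 1, 1, 1, 1, 1, -1) 4 [0.0013 0.0032] [0.4888 0.5243]
(1, 1, 1, 1, 1, 1, -1) 5 [0.0001 0.0006] [1.2742 1.3097]
(1, 1, 1, 1, 1, 1, -1) 6 [0.0015 0.0025] [2.0596 2.0951]
(1, 1, 1, 1, 1, 1, -1) 7 [0.0033 0.0064] [2.845  2.8805]
(1, 1, -1, 1, -1, 1, 1) 0 [0.0036 0.0075] [-1.7246 -1.7162]
(1, 1
[... 6008 characters left out ...]
.1406 -1.1754]
(-1, -1, -1, -1, -1, -1, 1) 5 [0.0013 0.0027] [-0.3552 -0.39  ]
(-1, -1, -1, -1, -1, -1, 1) 6 [0.0023 0.0049] [0.4302 0.3954]
(-1, -1, -1, -1, -1, -1, 1) 7 [0.0032 0.0068] [1.2156 1.1807]
(-1, -1, -1, -1, -1, -1, -1) 0 [0.0036 0.0077] [1.5708 1.5708]
(-1, -1, -1, -1, -1, -1, -1) 1 [0.0039 0.0081] [2.3562 2.3562]
(-1, -1, -1, -1, -1, -1, -1) 2 [0.0036 0.0077] [-3.1416 -3.1416]
(-1, -1, -1, -1, -1, -1, -1) 3 [0.0016 0.0034] [-2.3562 -2.3562]
(-1, -1, -1, -1, -1, -1, -1) 4 [0. 0.] [-1.5708 -1.5708]
(-1, -1, -1, -1, -1, -1, -1) 5 [0.0013 0.0027] [-0.7854 -0.7854]
(-1, -1, -1, -1, -1, -1, -1) 6 [0.0023 0.0049] [-0. -0.]
(-1, -1, -1, -1, -1, -1, -1) 7 [0.0031 0.0065] [0.7854 0.7854]
```

```bash
cat > ik.py <<'E'
from h import *
from scipy.optimize import least_squares
SG=np.array([-1,1,-1,1,-1,1,-1]); LO=np.array([-3.01,-.46,-1.47,.13,-1,.04,-2.66]);HI=np.array([3.01,2.08,1.51,2.56,4.14,2.09,2.66])
def fk(q,L,full=False):
    q=SG*q; r=R.from_euler("z",q[0]);p=np.array([0,0,L[0]]);pts=[]
    r=r*R.from_euler("y",q[1])*R.from_euler("z",q[2]);p=p+r.apply([L[4],0,L[1]]);pts.append(p)
    r=r*R.from_euler("y",q[3]);p=p+r.apply([L[5],0,0])
    r=r*R.from_euler("z",q[4]);p=p+r.apply([0,0,L[2]]);pts.append(p)
    r=r*R.from_euler("y",q[5])*R.from_euler("z",q[6]+np.pi/2);p=p+r.apply([0,0,L[3]])
    return (p,r,pts) if full else (p,r)
def ik(pt,rt,L,q0,n=1,seed=0):
    rng=np.random.default_rng(seed);best=None
    for k in range(n):
        s=q0 if k==0 else rng.uniform(LO,HI)
        f=lambda q:np.r_[(fk(q,L)[0]-pt)*10,(fk(q,L)[1].inv()*rt).as_rotvec()*3,.002*(q-q0)]
        o=least_squares(f,np.clip(s,LO+.03,HI-.03),bounds=(LO+.02,HI-.02))
        e=np.linalg.norm(f(o.x)[:6])
        if e<.03 and (best is None or np.abs(o.x-q0).max()<np.abs(best[0]-q0).max()): best=(o.x,e)
    return best
def frame(yaw,tilt):  # caddy axes as columns
    xr=np.array([np.cos(yaw),np.sin(yaw),0]);z=np.array([0,0,1.])
    x=xr*np.cos(tilt)-z*np.sin(tilt);zz=xr*np.sin(tilt)+z*np.cos(tilt);return np.c_[x,np.cross(zz,x),zz]
def toolrot(C,s): # tool z=caddy x, tool y=s*caddy z
    y=s*C[:,2];z=C[:,0];return R.from_matrix(np.c_[np.cross(y,z),y,z])
E
cat > t.py <<'E'
from ik import *
st0=(np.array([1.27878264,.68990456,-.19451824,1.56622919,.15731954,.90248864,-.21512038]),np.array([.19981871,-.59159079,.22899031]))
st=get_state();D=[st0,(st["q"],st["tool_pos"])]
o=least_squares(lambda L:np.r_[np.concatenate([fk(q,L)[0]-p for q,p in D]),1e-4*(L[4]),1e-4*L[5]],[.3,.4,.4,.2,0,0])
L=o.x;print(L.round(4),o.fun[:6]);np.save("L.npy",L)
seat=np.load("f.npz")["seat"];bar=np.array([.5283,.1806,.082])
for s in(1,-1):
  for nm,P,yaw in(("grasp",bar,-1.327),("seat",seat,-1.911)):
    for tl in(.3,.4) if nm=="grasp" else (.3,):
      C=frame(yaw,tl);b=ik(P+.008*C[:,0],toolrot(C,s),L,st["q"],25)
      print(s,nm,tl,None if b is None else (b[0].round(2),round(b[1],4),[x.round(2).tolist() for x in fk(b[0],L,True)[2]]))
E
python3 t.py
```

```text
[519.8914  32.6084  19.2304 520.5071 -18.7634  31.1097] [-0.00138961 -0.00065332 -0.00018957  0.00175785  0.00088789  0.00018957]
1 grasp 0.3 None
1 grasp 0.4 None
1 seat 0.3 None
-1 grasp 0.3 None
-1 grasp 0.4 None
-1 seat 0.3 None
```

>>> send_rows(motion=[{"x": 3, "y": -3, "z": -1.5, "rx": -0.1, "ry": 0, "rz": 0, "jaw": 4}, {"x": 3, "y": -3, "z": -2, "rx": -0.1, "ry": 0, "rz": 0, "jaw": 4}, {"x": 3, "y": -3, "z": -2, "rx": -0.1, "ry": 0, "rz": 0, "jaw": 4}, {"x": 3, "y": -3, "z": -3, "rx": -0.1, "ry": 0.1, "rz": 0, "jaw": 4}, {"x": 3, "y": -2, "z": -3, "rx": -0.1, "ry": 0.1, "rz": 0, "jaw": 4}])

```text
clock: 1.15
tool_pos: [0.2616, -0.3127, 0.4372]
eef_rot: [0.948, 0.173, 0.139, 0.228]
contact_force: [0.2, 1.9, 0.4]
opening: 0.456
finger_force: 0.0
```

```bash
sed -i 's|^st=get_state();D=.*|st=get_state();D=[st0,(np.array([1.300,.450,-.222,1.634,.109,1.066,-.198]),np.array([.17478,-.51654,.35067])),(st["q"],st["tool_pos"])]|; s|1e-4|1e-2|g;s|o.fun\[:6\]|o.fun[:9].round(4)|' t.py; python3 t.py; python3 -c "
from h import *
s=get_state();print(s['q'],s['tool_pos'],R.from_quat(s['eef_rot']).as_matrix().round(3))"
```

```text
[ 0.5882  0.8812  0.4149  0.768  -0.1718  0.1563] [ 0.0311 -0.0134 -0.0005  0.0122  0.0381  0.0004  0.0219  0.0192  0.0001]
1 grasp 0.3 (array([-1.34,  1.63,  0.55,  1.04,  0.19,  1.54, -2.48]), np.float64(0.0), [[0.12, 0.89, 0.68], [0.35, 0.89, 0.31]])
1 grasp 0.4 (array([-1.33,  1.55,  0.56,  1.13,  0.17,  1.43, -2.45]), np.float64(0.0), [[0.12, 0.87, 0.75], [0.36, 0.86, 0.38]])
1 seat 0.3 (array([-0.75,  1.55,  0.65,  1.13,  0.18,  1.49, -2.37]), np.float64(0.0), [[0.57, 0.68, 0.74], [0.78, 0.51, 0.39]])
-1 grasp 0.3 (array([-1.14,  1.59, -0.18,  1.04,  0.71,  1.77,  0.19]), np.float64(0.0), [[0.39, 0.79, 0.74], [0.35, 0.89, 0.31]])
-1 grasp 0.4 (array([-1.12,  1.51, -0.2 ,  1.13,  0.71,  1.68,  0.17]), np.float64(0.0), [[0.41, 0.77, 0.81], [0.36, 0.86, 0.38]])
-1 seat 0.3 (array([-0.54,  1.49, -0.13,  1.13,  0.7 ,  1.75,  0.23]), np.float64(0.0), [[0.76, 0.42, 0.83], [0.78, 0.51, 0.39]])
[ 1.05957593 -0.09915846 -0.30828091  2.22869832  0.04572135  0.46836151
 -0.50053836] [ 0.26163878 -0.31273919  0.43723265] [[ 0.901  0.264  0.343]
 [ 0.392 -0.836 -0.385]
 [ 0.185  0.481 -0.857]]
```

```bash
cat >> ik.py <<'E'
# generic: offsets vector before each joint; G 8x3 (base->j1.. tool)
def fkg(q,G,full=False):
    q=SG*q;r=R.identity();p=np.zeros(3);pts=[]
    for k,ax in enumerate("zyzyzyz"):
        p=p+r.apply(G[k]);pts.append(p); r=r*R.from_euler(ax,q[k]+(np.pi/2 if k==6 else 0))
    p=p+r.apply(G[7]);pts.append(p);return (p,r,pts) if full else (p,r)
E
cat > data.py <<'E'
import numpy as np
D=[([1.27878264,.68990456,-.19451824,1.56622919,.15731954,.90248864,-.21512038],[.19981871,-.59159079,.22899031]),
([1.300,.450,-.222,1.634,.109,1.066,-.198],[.17478,-.51654,.35067]),
([1.05957593,-0.09915846,-0.30828091,2.22869832,0.04572135,0.46836151,-0.50053836],[0.26163878,-0.31273919,0.43723265])]
D=[(np.array(a),np.array(b)) for a,b in D]
E
python3 - <<'E'
from ik import *
from data import D
st=get_state();print((fk(st["q"],np.ones(6))[1].inv()*R.from_quat(st["eef_rot"])).magnitude())
# free: h0, a(x,y,z) , b(x,y,z), wrist offset x,y, c
def mk(v):
    G=np.zeros((8,3));G[1]=[v[0],0,v[1]];G[3]=[v[2],v[3],v[4]];G[5]=[v[5],v[6],v[7]];G[7]=[0,0,v[9]];G[6]=[v[8],0,0];return G
v0=np.array([0,.34,0,0,.4,0,0,.4,0,.25])
for lam in(1e-2,1e-3):
  o=least_squares(lambda v:np.r_[np.concatenate([fkg(q,mk(v))[0]-p for q,p in D]),lam*(v-v0)],v0)
  print(o.x.round(3),o.fun[:9].round(4))
E
```

```text
4.992629397945715e-16
[-0.009  0.316  0.007 -0.019  0.545 -0.023 -0.031  0.335 -0.002  0.31 ] [ 0.0001  0.0001  0.     -0.0001 -0.0002 -0.      0.0001  0.0001 -0.    ]
[-0.006  0.324  0.006 -0.017  0.551 -0.015 -0.032  0.337  0.     0.317] [ 0.  0.  0. -0. -0. -0.  0.  0. -0.]
```

```bash
cat > fit.py <<'E'
from ik import *
from data import D
def mk(v):
    G=np.zeros((8,3));G[1]=[v[0],0,v[1]];G[3]=[v[2],v[3],v[4]];G[5]=[v[5],v[6],v[7]];G[7]=[0,0,v[9]];G[6]=[v[8],0,0];return G
v0=np.array([0,.32,0,-.01,.55,0,-.02,.34,0,.31])
o=least_squares(lambda v:np.r_[np.concatenate([fkg(q,mk(v))[0]-p for q,p in D]),1e-3*(v-v0)],v0)
G=mk(o.x)
def ik(pt,rt,q0,n=1,seed=0):
    rng=np.random.default_rng(seed);out=[]
    for k in range(n):
        s=q0 if k==0 else rng.uniform(LO,HI)
        def f(q):
            p,r=fkg(q,G);return np.r_[(p-pt)*10,(r.inv()*rt).as_rotvec()*3,.002*(q-q0)]
        u=least_squares(f,np.clip(s,LO+.03,HI-.03),bounds=(LO+.02,HI-.02))
        e=np.linalg.norm(f(u.x)[:6])
        if e<.03: out.append((np.abs(u.x-q0).max(),u.x))
    return min(out,key=lambda a:a[0])[1] if out else None
E
cat > t.py <<'E'
from fit import *
st=get_state();seat=np.load("f.npz")["seat"];bar=np.array([.5283,.1806,.082]);print(o.x.round(3))
for s in(1,-1):
  for nm,P,yaw in(("grasp",bar,-1.327),("seat",seat,-1.911)):
    for tl in(.3,.4) if nm=="grasp" else (.3,):
      C=frame(yaw,tl);b=ik(P+.008*C[:,0],toolrot(C,s),st["q"],25)
      print(s,nm,tl,None if b is None else (b.round(2),[x.round(2).tolist() for x in fkg(b,G,True)[2][3:7:2]]))
E
python3 t.py
```

```text
[-0.006  0.325  0.006 -0.02   0.551 -0.015 -0.029  0.337 -0.     0.318]
1 grasp 0.3 (array([-1.14,  1.38,  0.58,  1.56,  0.49,  1.11, -2.51]), [[0.24, 0.48, 0.43], [0.46, 0.47, 0.17]])
1 grasp 0.4 (array([-1.14,  1.33,  0.59,  1.6 ,  0.44,  1.03, -2.46]), [[0.24, 0.47, 0.46], [0.46, 0.46, 0.2]])
1 seat 0.3 (array([-0.57,  1.3 ,  0.75,  1.62,  0.45,  1.05, -2.33]), [[0.45, 0.27, 0.48], [0.64, 0.1, 0.26]])
-1 grasp 0.3 (array([-0.74,  1.27, -0.18,  1.57,  1.02,  1.57,  0.18]), [[0.4, 0.34, 0.48], [0.46, 0.47, 0.17]])
-1 grasp 0.4 (array([-0.71,  1.22, -0.21,  1.61,  1.02,  1.5 ,  0.18]), [[0.4, 0.32, 0.51], [0.46, 0.46, 0.2]])
-1 seat 0.3 (array([-0.14,  1.12, -0.09,  1.64,  1.01,  1.54,  0.29]), [[0.49, 0.05, 0.56], [0.64, 0.1, 0.26]])
```

```bash
cat > plan.py <<'E'
from fit import *
import json
def rows(pt,rt,n=5,jaw=3.2,start=None,show=None):
    st=get_state();p=np.array(st["tool_pos"]);r=R.from_quat(st["eef_rot"])
    if start: p,r=start
    w=(r.inv()*rt).as_rotvec()/n;out=[]
    for k in range(n):
        d=r.inv().apply((pt-p)/(n-k)); d=np.clip(d,-.05,.05).round(4); v=w.round(3)
        out.append([*(d*100).round(2).tolist(),*v.tolist()]); p=p+r.apply(d); r=r*R.from_rotvec(v)
    print("n",n,"step",np.linalg.norm((pt-st["tool_pos"]))/n if not start else "",np.linalg.norm(w))
    for i in range(0,n,5):
        print(json.dumps([dict(zip(("x","y","z","rx","ry","rz","jaw"),a+[jaw])) for a in out[i:i+5]]))
    return p,r
bar=np.array([.5283,.1806,.082])
def tp(P,yaw,tilt,s=-1):
    C=frame(yaw,tilt);return P+.008*C[:,0],toolrot(C,s)
E
python3 - <<'E'
from plan import *
p,r=tp(bar,-1.327,.35)
# IK track along the path
st=get_state();q=st["q"];r0=R.from_quat(st["eef_rot"])
z=r.as_matrix()[:,2];via=p-.18*z+[0,0,.06]
w=(r0.inv()*r).as_rotvec();print(w)
for k in range(1,21):
    q2=ik(st["tool_pos"]+(via-st["tool_pos"])*k/20,r0*R.from_rotvec(w*k/20),q)
    print(k,None if q2 is None else (q2.round(2),np.abs(q2-q).max().round(2)))
    if q2 is not None:q=q2
rows(via,r,20)
E
```

```text
[-0.38184484  1.09283834  2.88369213]
1 (array([ 1.07, -0.13, -0.38,  2.32, -0.  ,  0.37, -0.67]), np.float64(0.16))
2 (array([ 1.12, -0.17, -0.51,  2.41, -0.04,  0.25, -0.84]), np.float64(0.18))
3 (array([ 1.23, -0.2 , -0.7 ,  2.5 , -0.12,  0.12, -1.01]), np.float64(0.19))
4 (array([ 1.44, -0.26, -0.97,  2.52, -0.86,  0.06, -0.5 ]), np.float64(0.74))
5 None
6 None
7 None
8 None
9 None
10 None
11 None
12 None
13 None
14 None
15 None
16 None
17 None
18 None
19 None
20 None
n 20 step 0.03641148005927612 0.15536876636455058
[{"x": 2.08, "y": -2.98, "z": 0.15, "rx": -0.019, "ry": 0.055, "rz": 0.144, "jaw": 3.2}, {"x": 1.62, "y": -3.26, "z": 0.19, "rx": -0.019, "ry": 0.055, "rz": 0.144, "jaw": 3.2}, {"x": 1.13, "y": -3.46, "z": 0.21, "rx": -0.019, "ry": 0.055, "rz": 0.144, "jaw": 3.2}, {"x": 0.61, "y": -3.59, "z": 0.19, "rx": -0.019, "ry": 0.055, "rz": 0.144, "jaw": 3.2}, {"x": 0.08, "y": -3.64, "z": 0.14, "rx": -0.019, "ry": 0.055, "rz": 0.144, "jaw": 3.2}]
[{"x": -0.45, "y": -3.61, "z": 0.06, "rx": -0.019, "ry": 0.055, "rz": 0.144, "jaw": 3.2}, {"x": -0.97, "y": -3.51, "z": -0.05, "rx":
[... 513 characters left out ...]
: -1.54, "z": -1.09, "rx": -0.019, "ry": 0.055, "rz": 0.144, "jaw": 3.2}, {"x": -3.24, "y": -1.05, "z": -1.29, "rx": -0.019, "ry": 0.055, "rz": 0.144, "jaw": 3.2}, {"x": -3.28, "y": -0.56, "z": -1.48, "rx": -0.019, "ry": 0.055, "rz": 0.144, "jaw": 3.2}]
[{"x": -3.23, "y": -0.06, "z": -1.67, "rx": -0.019, "ry": 0.055, "rz": 0.144, "jaw": 3.2}, {"x": -3.11, "y": 0.43, "z": -1.84, "rx": -0.019, "ry": 0.055, "rz": 0.144, "jaw": 3.2}, {"x": -2.91, "y": 0.91, "z": -1.99, "rx": -0.019, "ry": 0.055, "rz": 0.144, "jaw": 3.2}, {"x": -2.63, "y": 1.34, "z": -2.12, "rx": -0.019, "ry": 0.055, "rz": 0.144, "jaw": 3.2}, {"x": -2.29, "y": 1.74, "z": -2.23, "rx": -0.019, "ry": 0.055, "rz": 0.144, "jaw": 3.2}]
```

```bash
cat >> plan.py <<'E'
def jrows(qa,qb,n,jaw=3.2,pr=True,p=None,r=None):
    if p is None: p,r=fkg(qa,G)
    for i in range(n):
        t=(i+1)/n;t=3*t**2-2*t**3 if n>8 else t
        a,b=fkg(qa+(qb-qa)*t,G);d=(r.inv().apply(a-p)*100).round(1);v=(r.inv()*b).as_rotvec().round(2)
        if pr: print(d,v,"->",a.round(3),"w",np.linalg.norm(v).round(3))
        p=p+r.apply(d/100);r=r*R.from_rotvec(v)
    return p,r
E
python3 - <<'E'
from plan import *
p,r=tp(bar,-1.327,.35);z=r.as_matrix()[:,2];via=p-.16*z+[0,0,.05]
st=get_state();q=st["q"];g=ik(via,r,q,30);print(via,g.round(3),[x.round(2).tolist() for x in fkg(g,G,True)[2][3:]])
np.save("via.npy",g)
jrows(q,g,30)
E
```

```text
[0.49383344 0.31916231 0.18412047] [-0.886  1.174 -0.264  1.295  0.898  1.848  0.36 ] [[0.33, 0.38, 0.53], [0.33, 0.38, 0.53], [0.42, 0.61, 0.29], [0.42, 0.61, 0.29], [0.49, 0.32, 0.18]]
[ 0.2 -0.1  0.1] [ 0.01  0.   -0.01] -> [ 0.264 -0.312  0.436] w 0.014
[ 0.6 -0.1  0.4] [ 0.01  0.   -0.03] -> [ 0.269 -0.309  0.434] w 0.032
[ 0.9 -0.3  0.5] [ 0.03  0.   -0.05] -> [ 0.279 -0.305  0.429] w 0.058
[ 1.3 -0.3  0.7] [ 0.03  0.   -0.06] -> [ 0.291 -0.299  0.423] w 0.067
[ 1.5 -0.3  0.9] [ 0.05  0.   -0.08] -> [ 0.306 -0.291  0.416] w 0.094
[ 1.9 -0.3  1. ] [ 0.04  0.   -0.1 ] -> [ 0.322 -0.282  0.407] w 0.108
[ 2.1 -0.1  1.1] [ 0.05 -0.   -0.11] -> [ 0.341 -0.269  0.397] w 0.121
[ 2.4 -0.   1.2] [ 0.06 -0.01 -0.12] -> [ 0.36  -0.255  0.387] w 0.135
[2.6 0.3 1.2] [ 0.05 -0.01 -0.13] -> [ 0.38  -0.238  0.375] w 0.14
[2.7 0.6 1.1] [ 0.06 -0.01 -0.14] -> [ 0.4   -0.219  0.363] w 0.153
[2.9 0.9 1.1] [ 0.05 -0.02 -0.15] -> [ 0.421 -0.198  0.35 ] w 0.159
[2.9 1.3 1. ] [ 0.06 -0.03 -0.15] -> [ 0.44  -0.174  0.337] w 0.164
[3.  1.7 0.8] [ 0.06 -0.04 -0.15] -> [ 0.459 -0.148  0.323] w 0.166
[2.9 2
[... 450 characters left out ...]
.541 0.087 0.239] w 0.144
[ 1.6  3.  -1.8] [ 0.06 -0.07 -0.11] -> [0.542 0.124 0.229] w 0.144
[ 1.3  2.7 -2.1] [ 0.06 -0.06 -0.09] -> [0.54 0.16 0.22] w 0.124
[ 1.2  2.5 -2.1] [ 0.06 -0.07 -0.07] -> [0.536 0.193 0.212] w 0.116
[ 1.   2.2 -2.2] [ 0.05 -0.06 -0.07] -> [0.529 0.224 0.205] w 0.105
[ 0.8  1.9 -2.1] [ 0.05 -0.05 -0.06] -> [0.521 0.251 0.199] w 0.093
[ 0.7  1.5 -1.9] [ 0.04 -0.04 -0.04] -> [0.513 0.275 0.194] w 0.069
[ 0.5  1.2 -1.6] [ 0.03 -0.04 -0.04] -> [0.506 0.294 0.19 ] w 0.064
[ 0.4  0.8 -1.2] [ 0.03 -0.03 -0.02] -> [0.499 0.308 0.187] w 0.047
[ 0.2  0.5 -0.8] [ 0.02 -0.01 -0.02] -> [0.495 0.316 0.185] w 0.03
[ 0.   0.2 -0.3] [ 0.   -0.01 -0.  ] -> [0.494 0.319 0.184] w 0.01
```

```bash
sed -i 's/ if n>8 else t/ if n>99 else t/' plan.py
python3 - <<'E'
from plan import *
q=get_state()["q"];g=np.load("via.npy"); g=g-[0,0,0,0,0,0,0]
jrows(q,g,25)
E
```

```text
[ 2.4 -0.8  1.4] [ 0.07  0.   -0.12] -> [ 0.286 -0.302  0.426] w 0.139
[ 2.4 -0.6  1.4] [ 0.06  0.   -0.13] -> [ 0.309 -0.29   0.414] w 0.143
[ 2.5 -0.4  1.3] [ 0.07  0.   -0.13] -> [ 0.331 -0.276  0.403] w 0.148
[ 2.6 -0.   1.3] [ 0.05 -0.   -0.13] -> [ 0.352 -0.261  0.391] w 0.139
[2.5 0.2 1.2] [ 0.06 -0.01 -0.13] -> [ 0.372 -0.245  0.38 ] w 0.144
[2.5 0.4 1.1] [ 0.05 -0.01 -0.13] -> [ 0.391 -0.228  0.368] w 0.14
[2.6 0.7 1.1] [ 0.06 -0.02 -0.13] -> [ 0.41  -0.21   0.357] w 0.145
[2.5 1.  0.9] [ 0.05 -0.02 -0.13] -> [ 0.427 -0.19   0.345] w 0.141
[2.4 1.2 0.7] [ 0.04 -0.03 -0.12] -> [ 0.444 -0.17   0.334] w 0.13
[2.4 1.4 0.6] [ 0.05 -0.03 -0.13] -> [ 0.459 -0.149  0.323] w 0.142
[2.4 1.7 0.5] [ 0.04 -0.03 -0.13] -> [ 0.474 -0.126  0.313] w 0.139
[2.2 1.9 0.2] [ 0.05 -0.04 -0.12] -> [ 0.487 -0.102  0.302] w 0.136
[2.2 2.1 0. ] [ 0.04 -0.04 -0.12] -> [ 0.5   -0.077  0.292] w 0.133
[ 2.   2.2 -0.2] [ 0.05 -0.04 -0.12] -> [ 0.511 -0.05   0.282] w 0.136
[ 2.   2.4 -0.4] [ 0.05 -0.05 -0.11] -> [ 0.521 -0.022  0.272] w 0.131
[ 1.8  2.6 -0.7] [ 0.05 -0.06 -0.11] -> [0.529 0.007 0.262] w 0.135
[ 1.7  2.6 -1. ] [ 0.05 -0.05 -0.11] -> [0.536 0.038 0.252] w 0.131
[ 1.6  2.7 -1.2] [ 0.05 -0.07 -0.1 ] -> [0.54  0.07  0.243] w 0.132
[ 1.5  2.7 -1.6] [ 0.05 -0.06 -0.1 ] -> [0.542 0.103 0.234] w 0.127
[ 1.4  2.7 -1.8] [ 0.06 -0.06 -0.09] -> [0.542 0.138 0.225] w 0.124
[ 1.3  2.7 -2.1] [ 0.06 -0.07 -0.09] -> [0.539 0.173 0.217] w 0.129
[ 1.2  2.6 -2.4] [ 0.06 -0.07 -0.08] -> [0.533 0.209 0.208] w 0.122
[ 1.2  2.6 -2.7] [ 0.06 -0.07 -0.07] -> [0.523 0.246 0.2  ] w 0.116
[ 1.1  2.4 -2.9] [ 0.07 -0.07 -0.07] -> [0.51  0.283 0.192] w 0.121
[ 1.1  2.2 -3.3] [ 0.06 -0.07 -0.07] -> [0.494 0.319 0.184] w 0.116
```

>>> send_rows(motion=[{"x": 2.4, "y": -0.8, "z": 1.4, "rx": 0.07, "ry": 0, "rz": -0.12, "jaw": 3.2}, {"x": 2.4, "y": -0.6, "z": 1.4, "rx": 0.06, "ry": 0, "rz": -0.13, "jaw": 3.2}, {"x": 2.5, "y": -0.4, "z": 1.3, "rx": 0.06, "ry": 0, "rz": -0.13, "jaw": 3.2}, {"x": 2.6, "y": 0, "z": 1.3, "rx": 0.05, "ry": 0, "rz": -0.13, "jaw": 3.2}, {"x": 2.5, "y": 0.2, "z": 1.2, "rx": 0.06, "ry": -0.01, "rz": -0.13, "jaw": 3.2}])

```text
clock: 1.65
tool_pos: [0.3721, -0.2487, 0.3785]
eef_rot: [0.869, 0.48, 0.029, 0.118]
contact_force: [0.5, -1.1, 0.1]
opening: 0.362
finger_force: 0.0
```

>>> send_rows(motion=[{"x": 2.5, "y": 0.4, "z": 1.1, "rx": 0.05, "ry": -0.01, "rz": -0.13, "jaw": 3.2}, {"x": 2.6, "y": 0.7, "z": 1.1, "rx": 0.06, "ry": -0.02, "rz": -0.13, "jaw": 3.2}, {"x": 2.5, "y": 1.0, "z": 0.9, "rx": 0.05, "ry": -0.02, "rz": -0.13, "jaw": 3.2}, {"x": 2.4, "y": 1.2, "z": 0.7, "rx": 0.04, "ry": -0.03, "rz": -0.12, "jaw": 3.2}, {"x": 2.4, "y": 1.4, "z": 0.6, "rx": 0.05, "ry": -0.03, "rz": -0.13, "jaw": 3.2}])

```text
clock: 2.15
tool_pos: [0.4593, -0.1529, 0.3225]
eef_rot: [0.682, 0.722, -0.113, 0.042]
contact_force: [0.3, -0.8, -0.0]
opening: 0.363
finger_force: 0.0
```

```bash
cat > t2.py <<'E'
from h import *
s=get_state();open("data.py","a").write("\nD.append((np.array(%s),np.array(%s)))\n"%(s["q"].tolist(),list(map(float,s["tool_pos"]))))
from plan import *
import sys
print(o.x.round(3),np.abs(o.fun).max()); n=int(sys.argv[1])
p,r=tp(bar,-1.327,.35);z=r.as_matrix()[:,2];via=p-.16*z+[0,0,.05]
st=get_state();q=st["q"];print(q.round(3));g=ik(via,r,np.load("via.npy"),5);print(g.round(3));jrows(q,g,n)
E
python3 t2.py 15
```

```text
[-0.037  0.397 -0.036 -0.028  0.589  0.022 -0.023  0.395 -0.017  0.378] 0.002508904651838728
[ 0.465  0.461 -0.607  1.815  0.524  1.125 -0.324]
[-0.975  1.231 -0.285  1.19   0.846  1.921  0.334]
[2.3 1.8 0.5] [ 0.04 -0.03 -0.12] -> [ 0.478 -0.132  0.309] w 0.13
[2.2 2.  0.3] [ 0.04 -0.03 -0.12] -> [ 0.493 -0.109  0.298] w 0.13
[2.2 2.2 0.2] [ 0.04 -0.03 -0.12] -> [ 0.506 -0.084  0.286] w 0.13
[ 2.   2.3 -0. ] [ 0.04 -0.04 -0.11] -> [ 0.518 -0.057  0.274] w 0.124
[ 2.1  2.4 -0.3] [ 0.05 -0.05 -0.12] -> [ 0.528 -0.029  0.263] w 0.139
[ 1.9  2.6 -0.5] [ 0.05 -0.05 -0.11] -> [0.536 0.    0.252] w 0.131
[ 1.8  2.7 -0.8] [ 0.05 -0.05 -0.11] -> [0.542 0.031 0.242] w 0.131
[ 1.7  2.7 -1.1] [ 0.05 -0.06 -0.1 ] -> [0.547 0.064 0.232] w 0.127
[ 1.6  2.7 -1.5] [ 0.05 -0.06 -0.1 ] -> [0.548 0.097 0.223] w 0.127
[ 1.6  2.7 -1.7] [ 0.06 -0.07 -0.1 ] -> [0.547 0.132 0.214] w 0.136
[ 1.4  2.7 -2.1] [ 0.06 -0.07 -0.09] -> [0.544 0.168 0.207] w 0.129
[ 1.3  2.6 -2.5] [ 0.07 -0.07 -0.08] -> [0.537 0.205 0.2  ] w 0.127
[ 1.3  2.4 -2.9] [ 0.07 -0.07 -0.08] -> [0.526 0.243 0.194] w 0.127
[ 1.2  2.3 -3.2] [ 0.07 -0.08 -0.07] -> [0.512 0.281 0.189] w 0.127
[ 1.2  2.  -3.5] [ 0.07 -0.07 -0.06] -> [0.494 0.319 0.184] w 0.116
```

>>> send_rows(motion=[{"x": 2.3, "y": 1.8, "z": 0.3, "rx": 0.04, "ry": -0.03, "rz": -0.12, "jaw": 3.2}, {"x": 2.2, "y": 2.0, "z": 0.2, "rx": 0.04, "ry": -0.03, "rz": -0.12, "jaw": 3.2}, {"x": 2.2, "y": 2.2, "z": 0, "rx": 0.04, "ry": -0.03, "rz": -0.12, "jaw": 3.2}, {"x": 2.0, "y": 2.3, "z": -0.2, "rx": 0.04, "ry": -0.04, "rz": -0.11, "jaw": 3.2}, {"x": 2.1, "y": 2.4, "z": -0.5, "rx": 0.05, "ry": -0.05, "rz": -0.12, "jaw": 3.2}])

```text
clock: 2.65
tool_pos: [0.5273, -0.0259, 0.2737]
eef_rot: [0.431, 0.866, -0.253, 0.004]
contact_force: [0.3, -0.9, 0.4]
opening: 0.365
finger_force: 0.0
```

>>> send_rows(motion=[{"x": 1.9, "y": 2.6, "z": -0.7, "rx": 0.05, "ry": -0.05, "rz": -0.11, "jaw": 3.2}, {"x": 1.8, "y": 2.7, "z": -1.0, "rx": 0.05, "ry": -0.05, "rz": -0.11, "jaw": 3.2}, {"x": 1.7, "y": 2.7, "z": -1.3, "rx": 0.05, "ry": -0.06, "rz": -0.1, "jaw": 3.2}, {"x": 1.6, "y": 2.7, "z": -1.7, "rx": 0.05, "ry": -0.06, "rz": -0.1, "jaw": 3.2}, {"x": 1.6, "y": 2.7, "z": -1.9, "rx": 0.06, "ry": -0.07, "rz": -0.1, "jaw": 3.2}])

```text
clock: 3.15
tool_pos: [0.549, 0.1414, 0.2331]
eef_rot: [0.151, 0.899, -0.411, 0.011]
contact_force: [1.2, -0.3, -0.4]
opening: 0.364
finger_force: 0.0
```

```bash
python3 t2.py 6; python3 -c "
from plan import *
p,r=tp(bar,-1.327,.35);z=r.as_matrix()[:,2];rows(p-.16*z+[0,0,.05],r,5)"
```

```text
[-0.008  0.342 -0.004 -0.048  0.572 -0.013  0.002  0.349  0.009  0.344] 0.002839358378672885
[-0.357  0.985 -0.64   1.38   0.865  1.806  0.06 ]
[-0.925  1.205 -0.267  1.215  0.883  1.895  0.376]
[ 1.4  2.5 -1.3] [ 0.05 -0.05 -0.08] -> [0.545 0.17  0.221] w 0.107
[ 1.2  2.4 -1.6] [ 0.06 -0.06 -0.07] -> [0.538 0.199 0.211] w 0.11
[ 1.2  2.2 -1.9] [ 0.05 -0.06 -0.06] -> [0.53  0.228 0.202] w 0.098
[ 1.   2.2 -2.2] [ 0.06 -0.06 -0.07] -> [0.52  0.258 0.195] w 0.11
[ 1.   1.9 -2.5] [ 0.06 -0.06 -0.05] -> [0.508 0.288 0.189] w 0.098
[ 0.9  1.7 -2.8] [ 0.07 -0.07 -0.06] -> [0.494 0.319 0.184] w 0.116
n 5 step 0.038496207971895756 0.1260113421324144
[{"x": 2.13, "y": 2.6, "z": -1.88, "rx": 0.067, "ry": -0.073, "rz": -0.077, "jaw": 3.2}, {"x": 1.77, "y": 2.62, "z": -2.19, "rx": 0.067, "ry": -0.073, "rz": -0.077, "jaw": 3.2}, {"x": 1.4, "y": 2.59, "z": -2.48, "rx": 0.067, "ry": -0.073, "rz": -0.077, "jaw": 3.2}, {"x": 1.02, "y": 2.5, "z": -2.75, "rx": 0.067, "ry": -0.073, "rz": -0.077, "jaw": 3.2}, {"x": 0.62, "y": 2.37, "z": -2.96, "rx": 0.067, "ry": -0.073, "rz": -0.077, "jaw": 3.2}]
```

>>> send_rows(motion=[{"x": 2.1, "y": 2.6, "z": -1.9, "rx": 0.067, "ry": -0.073, "rz": -0.077, "jaw": 3.2}, {"x": 1.8, "y": 2.6, "z": -2.2, "rx": 0.067, "ry": -0.073, "rz": -0.077, "jaw": 3.2}, {"x": 1.4, "y": 2.6, "z": -2.5, "rx": 0.067, "ry": -0.073, "rz": -0.077, "jaw": 3.2}, {"x": 1.0, "y": 2.5, "z": -2.8, "rx": 0.067, "ry": -0.073, "rz": -0.077, "jaw": 3.2}, {"x": 0.6, "y": 2.4, "z": -3.0, "rx": 0.067, "ry": -0.073, "rz": -0.077, "jaw": 3.2}])

```text
clock: 3.65
tool_pos: [0.4932, 0.3213, 0.1845]
eef_rot: [-0.1, 0.814, -0.568, 0.069]
contact_force: [1.0, -0.7, -0.1]
opening: 0.364
finger_force: 0.0
```

Run:
```python
from plan import *
st=get_state();print(st["q"].round(2),R.from_quat(st["eef_rot"]).as_matrix().round(3).tolist())
w=cam("wrist");cv2.imwrite("pics/w1.png",w["img"][:,:,::-1])
import pickle;pickle.dump(w,open("w1.pkl","wb"))
m=np.array(w["extrinsics"]);Mt=R.from_quat(st["eef_rot"]).as_matrix();print("cam in tool",((m[:3,3]-st["tool_pos"])@Mt).round(3),(Mt.T@m[:3,:3]).round(2).tolist())
C=frame(-1.327,0);pts=[bar+C@np.array(v) for v in([-.007,-.058,.01],[-.007,.058,.01],[-.007,-.058,-.01],[-.007,.058,-.01])]
print(proj(w,pts).round(1).tolist())
```

```text
[-0.82  1.23 -0.54  1.21  1.02  2.05  0.28] [[-0.97, -0.084, 0.226], [-0.241, 0.335, -0.911], [0.001, -0.939, -0.345]]
cam in tool [ 0.075 -0.001 -0.156] [[0.0, 0.96, 0.29], [1.0, -0.0, -0.0], [0.0, 0.29, -0.96]]
[[361.6, 113.7], [357.2, 235.5], [381.3, 113.4], [375.2, 232.8]]
```

View pics/w1.png

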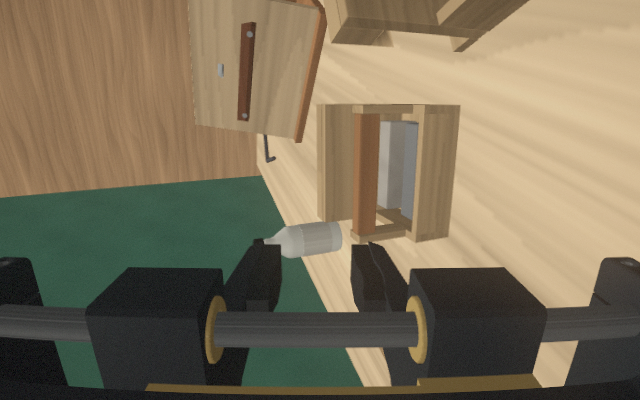

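The wrist view shows the bar's front face at columns 355–378, rows 112–233, within about 3 px of the prediction. The front wall is at 414–460 and the board and latch are at upper left. Position is good enough to approach.

Run:
```python
from plan import *
import pickle
w=pickle.load(open("w1.pkl","rb"));C=frame(-1.327,0)
for h in(.03,.04,.05,.06):
  print(h,proj(w,[bar+C@np.array([-.028,0,h-.082])]).round(0))
p,r=tp(bar,-1.327,.35);z=r.as_matrix()[:,2]
print("IK",ik(p-.06*z,r,get_state()["q"]).round(2),ik(p,r,get_state()["q"]).round(2))
S=rows(p-.05*z,r,5)
rows(p,r,5,start=S)
```

```text
0.03 [[429. 177.]]
0.04 [[420. 178.]]
0.05 [[411. 179.]]
0.06 [[401. 180.]]
IK [-0.7   1.3  -0.52  1.41  1.09  1.88  0.14] [-0.62  1.31 -0.51  1.5   1.14  1.81  0.09]
n 5 step 0.028265977909866173 0.004464379179998273
[{"x": -0.08, "y": 0.76, "z": 2.72, "rx": 0.001, "ry": 0.002, "rz": 0.004, "jaw": 3.2}, {"x": -0.09, "y": 0.77, "z": 2.72, "rx": 0.001, "ry": 0.002, "rz": 0.004, "jaw": 3.2}, {"x": -0.09, "y": 0.77, "z": 2.72, "rx": 0.001, "ry": 0.002, "rz": 0.004, "jaw": 3.2}, {"x": -0.09, "y": 0.77, "z": 2.72, "rx": 0.001, "ry": 0.002, "rz": 0.004, "jaw": 3.2}, {"x": -0.09, "y": 0.78, "z": 2.71, "rx": 0.001, "ry": 0.002, "rz": 0.004, "jaw": 3.2}]
n 5 step  0.00041416207766436077
[{"x": 0.0, "y": 0.0, "z": 1.0, "rx": -0.0, "ry": 0.0, "rz": -0.0, "jaw": 3.2}, {"x": 0.0, "y": 0.0, "z": 1.0, "rx": -0.0, "ry": 0.0, "rz": -0.0, "jaw": 3.2}, {"x": 0.0, "y": 0.0, "z": 1.0, "rx": -0.0, "ry": 0.0, "rz": -0.0, "jaw": 3.2}, {"x": 0.0, "y": 0.0, "z": 1.0, "rx": -0.0, "ry": 0.0, "rz": -0.0, "jaw": 3.2}, {"x": 0.01, "y": 0.01, "z": 1.0, "rx": -0.0, "ry": 0.0, "rz": -0.0, "jaw": 3.2}]
```

>>> send_rows(motion=[{"x": -0.1, "y": 0.8, "z": 2.7, "rx": 0, "ry": 0, "rz": 0.004, "jaw": 3.2}, {"x": -0.1, "y": 0.7, "z": 2.7, "rx": 0, "ry": 0, "rz": 0.004, "jaw": 3.2}, {"x": -0.1, "y": 0.8, "z": 2.7, "rx": 0, "ry": 0.002, "rz": 0.004, "jaw": 3.2}, {"x": -0.1, "y": 0.8, "z": 2.7, "rx": 0, "ry": 0.004, "rz": 0.004, "jaw": 3.2}, {"x": 0, "y": 0.8, "z": 2.7, "rx": 0, "ry": 0.004, "rz": 0.004, "jaw": 3.2}])

```text
clock: 4.2
tool_pos: [0.5251, 0.2099, 0.1013]
eef_rot: [-0.086, 0.816, -0.567, 0.071]
contact_force: [0.3, 0.3, -1.2]
opening: 0.361
finger_force: 0.0
```

Run:
```python
from plan import *
w=cam("wrist")
import pickle;pickle.dump(w,open("w2.pkl","wb"))
C=frame(-1.327,0);pts=[bar+C@np.array(v) for v in([-.007,-.058,.01],[-.007,.058,.01],[-.007,-.058,-.01],[-.007,.058,-.01],[.007,-.058,.01],[.007,.058,.01])]
print(proj(w,pts).round(1).tolist())
hsv=cv2.cvtColor(w["img"],cv2.COLOR_RGB2HSV)
m=((hsv[...,0]<14)&(hsv[...,1]>130)&(hsv[...,2]>50)).astype(np.uint8);m[:, :200]=0
n,l,s,c=cv2.connectedComponentsWithStats(cv2.morphologyEx(m,cv2.MORPH_OPEN,np.ones((3,3))));print(s[1:][s[1:,4]>150])
pz,r=tp(bar,-1.327,.35);rows(pz,r,5)
cv2.imwrite("pics/w2.png",w["img"][:,:,::-1])
```

```text
[[317.3, 121.0], [321.6, 318.9], [353.0, 119.4], [351.7, 311.5], [308.3, 119.7], [313.6, 306.7]]
[]
n 5 step 0.007567892653393871 0.005714214382788861
[{"x": 0.06, "y": 0.17, "z": 0.74, "rx": -0.0, "ry": -0.004, "rz": -0.005, "jaw": 3.2}, {"x": 0.06, "y": 0.17, "z": 0.73, "rx": -0.0, "ry": -0.004, "rz": -0.005, "jaw": 3.2}, {"x": 0.07, "y": 0.17, "z": 0.73, "rx": -0.0, "ry": -0.004, "rz": -0.005, "jaw": 3.2}, {"x": 0.07, "y": 0.17, "z": 0.74, "rx": -0.0, "ry": -0.004, "rz": -0.005, "jaw": 3.2}, {"x": 0.07, "y": 0.17, "z": 0.73, "rx": -0.0, "ry": -0.004, "rz": -0.005, "jaw": 3.2}]
```

View pics/w2.png

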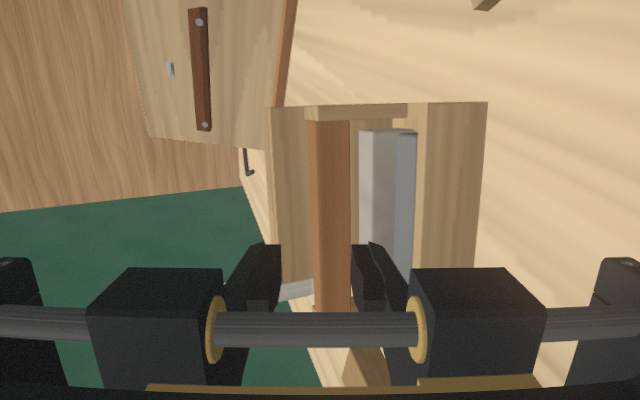

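The fingers straddle the bar, which is at columns 314–350 with the fingertips at about 280 and 352. I'll move in slowly.

>>> send_rows(motion=[{"x": 0.1, "y": 0.2, "z": 0.7, "rx": 0, "ry": -0.005, "rz": -0.005, "jaw": 3.2}, {"x": 0.1, "y": 0.2, "z": 0.7, "rx": 0, "ry": -0.005, "rz": -0.005, "jaw": 3.2}, {"x": 0.1, "y": 0.2, "z": 0.7, "rx": 0, "ry": -0.005, "rz": -0.005, "jaw": 3.2}, {"x": 0, "y": 0.1, "z": 0.7, "rx": 0, "ry": 0, "rz": -0.005, "jaw": 3.2}, {"x": 0, "y": 0, "z": 0, "rx": 0, "ry": 0, "rz": 0, "jaw": 3.2}])

```text
clock: 4.75
tool_pos: [0.5278, 0.1865, 0.0858]
eef_rot: [-0.099, 0.814, -0.567, 0.071]
contact_force: [-0.1, 0.6, -0.0]
opening: 0.364
finger_force: 0.0
```

Run:
```python
from plan import *
st=get_state();print(st["q"].round(2),st["tool_pos"].round(4),st["contact_force"].round(1))
p,r=tp(bar,-1.327,.35);rows(p,r,1);M=R.from_quat(st["eef_rot"]).as_matrix();print(M[:,2].round(3))
```

```text
[-0.64  1.3  -0.51  1.48  1.12  1.82  0.1 ] [0.5278 0.1865 0.0858] [-0.1  0.6 -0. ]
n 1 step 0.0149622881324405 0.004985570762838156
[{"x": 0.1, "y": 0.15, "z": 1.49, "rx": 0.004, "ry": 0.002, "rz": -0.003, "jaw": 3.2}]
[ 0.228 -0.91  -0.346]
```

>>> send_rows(motion=[{"x": 0.1, "y": 0.1, "z": 0.8, "rx": 0, "ry": 0, "rz": 0, "jaw": 3.2}, {"x": 0, "y": 0, "z": 0.7, "rx": 0, "ry": 0, "rz": 0, "jaw": 3.2}, {"x": 0, "y": 0, "z": 0, "rx": 0, "ry": 0, "rz": 0, "jaw": 0.5}, {"x": 0, "y": 0, "z": 0, "rx": 0, "ry": 0, "rz": 0, "jaw": 0.5}, {"x": 0, "y": 0, "z": 0, "rx": 0, "ry": 0, "rz": 0, "jaw": 0.5}], grip_force=8)

```text
clock: 5.25
tool_pos: [0.5299, 0.1739, 0.0792]
eef_rot: [-0.099, 0.815, -0.566, 0.071]
contact_force: [0.4, -1.0, -2.6]
opening: 0.252
finger_force: 7.8
```

>>> send_rows(motion=[{"x": 0, "y": -0.8, "z": -0.3, "rx": 0, "ry": 0, "rz": 0, "jaw": 0.5}, {"x": 0, "y": -0.8, "z": -0.3, "rx": 0, "ry": 0, "rz": 0, "jaw": 0.5}, {"x": 0, "y": -0.8, "z": -0.3, "rx": 0, "ry": 0, "rz": 0, "jaw": 0.5}, {"x": 0, "y": -0.8, "z": -0.3, "rx": 0, "ry": 0, "rz": 0, "jaw": 0.5}, {"x": 0, "y": -0.8, "z": -0.3, "rx": 0, "ry": 0, "rz": 0, "jaw": 0.5}], grip_force=10)

```text
clock: 5.75
tool_pos: [0.5298, 0.1741, 0.1233]
eef_rot: [-0.099, 0.815, -0.566, 0.071]
contact_force: [-0.4, -0.7, -3.9]
opening: 0.225
finger_force: 10.0
```

>>> send_rows(motion=[{"x": 0, "y": -0.8, "z": -0.3, "rx": 0, "ry": 0, "rz": 0, "jaw": 0.5}, {"x": 0, "y": -0.8, "z": -0.3, "rx": 0, "ry": 0, "rz": 0, "jaw": 0.5}, {"x": 0, "y": -0.4, "z": -0.2, "rx": 0, "ry": 0, "rz": 0, "jaw": 0.5}, {"x": 0, "y": 0, "z": 0, "rx": 0, "ry": 0, "rz": 0, "jaw": 0.5}, {"x": 0, "y": 0, "z": 0, "rx": 0, "ry": 0, "rz": 0, "jaw": 0.5}], grip_force=30)

```text
clock: 6.25
tool_pos: [0.5296, 0.1743, 0.1438]
eef_rot: [-0.099, 0.815, -0.567, 0.071]
contact_force: [0.4, 0.5, -3.5]
opening: 0.214
finger_force: 30.1
```

Run:
```python
from plan import *
w=cam("wrist");s=cam("side")
a=w["img"];b=cv2.resize(s["img"][170:300,240:400],(492,400),interpolation=cv2.INTER_CUBIC)
cv2.imwrite("pics/g1.png",cv2.resize(np.hstack([a[:,200:500],b]),(792,400))[:,:,::-1])
print(get_state()["q"].round(2),get_state()["moment"])
```

```text
[-0.62  1.2  -0.52  1.54  1.1   1.84  0.13] [ 1.76969773  0.25772458 -0.0396935 ]
```

View pics/g1.png

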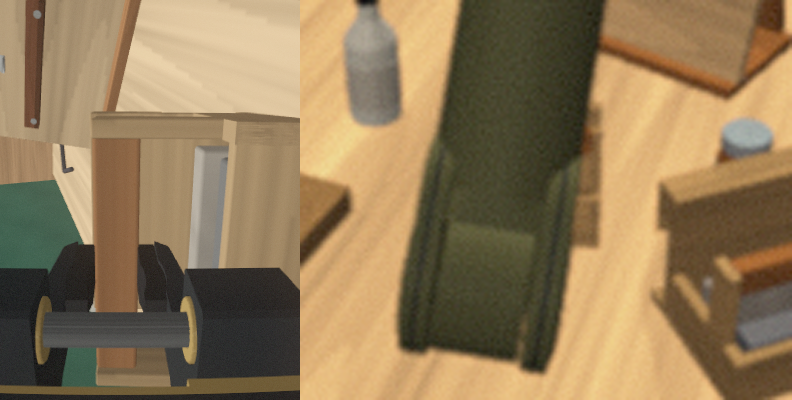

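Run:
```python
from plan import *
import pickle
w=cam("wrist");pickle.dump(w,open("w3.pkl","wb"))
st=get_state();M=R.from_quat(st["eef_rot"]).as_matrix();p=st["tool_pos"]
C=np.c_[M[:,2],-M[:,0],-M[:,1]]
for dx in(-.005,0,.005):
  B=p-(.008-dx)*M[:,2]
  print(dx,proj(w,[B+C@np.array(v) for v in([-.007,-.058,.01],[-.007,-.058,-.01],[-.007,.058,.01],[-.007,.058,-.01])]).round(1).tolist())
# measure bar edges in rows
g=cv2.cvtColor(w["img"],cv2.COLOR_RGB2HSV).astype(int)
for r_ in(150,180,210,230,345): 
    row=w["img"][r_,280:350].astype(int);rb=row[:,0]-row[:,2];gr=np.diff(row.sum(1));print(r_,280+np.argsort(-np.abs(gr))[:5],)
print("col320 rows",[ (i,w["img"][i,318].tolist()) for i in list(range(128,146,2))+list(range(350,384,4))])
```

```text
-0.005 [[293.0, 139.8], [344.9, 139.8], [297.8, 378.8], [338.6, 378.8]]
0 [[293.8, 138.1], [343.9, 138.2], [298.3, 371.3], [338.0, 371.2]]
0.005 [[294.5, 136.6], [342.9, 136.7], [298.7, 364.1], [337.4, 364.1]]
150 [339 290 340 291 289]
180 [339 290 291 336 296]
210 [291 338 292 339 294]
230 [292 338 291 296 293]
345 [326 282 313 344 336]
col320 rows [(128, [152, 127, 94]), (130, [155, 130, 97]), (132, [158, 132, 98]), (134, [159, 134, 101]), (136, [156, 131, 97]), (138, [129, 103, 75]), (140, [139, 103, 69]), (142, [140, 102, 71]), (144, [143, 105, 75]), (350, [140, 101, 67]), (354, [137, 99, 67]), (358, [139, 99, 68]), (362, [139, 101, 68]), (366, [141, 103, 72]), (370, [113, 93, 67]), (374, [132, 110, 82]), (378, [148, 124, 91]), (382, [148, 123, 91])]
```

Run:
```python
from plan import *
import pickle
V={n:pickle.load(open(n+".pkl","rb")) for n in("top","side","w1","w2")}
P={"sm":dict(top=(457,238),side=(372.5,161.3),w1=(250,33),w2=(200,21)),"lg":dict(top=(482.5,163.2),side=(330,147.7),w1=(245,116),w2=(205,125)),"latch":dict(top=(490,204),side=(355.8,139.5),w1=(221,70),w2=(171,70)),
"topS":dict(top=(485.75,274.2),side=(397.5,133.8)),"topL":dict(top=(530,139.5),side=(326,115.3),w1=(195,122),w2=(148,137))}
f=np.load("f.npz");F=np.c_[f["zx"],f["y"],f["zz"]];X={}
for k,d in P.items():
    def e(x): return np.concatenate([(proj(V[n],x)[0]-np.array(px))*(1 if n in("top","side") else .7) for n,px in d.items()])
    o_=least_squares(e,f["seat"]);X[k]=o_.x;print(k,o_.x.round(4),"seatfr",((o_.x-f["seat"])@F).round(4),"res",o_.fun.round(1))
d=X["lg"]-X["sm"];print("screw dir",np.arctan2(d[1],d[0]),d[2],np.linalg.norm(d)); d=X["topL"]-X["topS"];print("top dir",np.arctan2(d[1],d[0]),d[2],np.linalg.norm(d),((X["topL"]+X["topS"])/2-f["seat"])@F)
```

```text
sm [ 0.4434 -0.201   0.1233] seatfr [ 0.0667 -0.0853 -0.0255] res [ 0.2  0.7 -0.   0.4 -0.   0.4 -0.1  0.3]
lg [ 0.6054 -0.2586  0.1236] seatfr [ 0.0669  0.0866 -0.0251] res [ 0.1  0.3 -0.7  0.  -0.2 -0.2  0.1 -0.1]
latch [ 0.5151 -0.256   0.1679] seatfr [0.0802 0.0006 0.0254] res [ 0.1  0.4 -0.5  0.   0.   0.2 -0.  -0.1]
topS [ 0.3787 -0.2264  0.219 ] seatfr [ 0.0819 -0.1378  0.0794] res [ 0.1  0.6 -1.1  0.1]
topL [ 0.638  -0.3177  0.2204] seatfr [0.0811 0.1371 0.0806] res [-0.1  0.6 -0.6 -1.2  0.1  1.2  0.4 -0.8]
screw dir -0.34158691241525374 0.0003174206130518997 0.171978665315617
top dir -0.3384754873672286 0.0014429673254106878 0.27491883929190347 [ 0.08152628 -0.00038976  0.07999057]
```

```bash
cat >> plan.py <<'E'
_f=np.load("f.npz");SF=np.c_[_f["zx"],_f["y"],_f["zz"]];SEAT=_f["seat"]+SF@np.array([-.0015,0,.001])
def sp(x,y,z,tilt=.3): return tp(SEAT+SF@np.array([x,y,z]),-1.911,tilt)
def where():
    st=get_state();M=R.from_quat(st["eef_rot"]);b=np.array(st["tool_pos"])-.008*M.as_matrix()[:,2]
    T=tp(SEAT,-1.911,.3)[1];print("seatfr mm",((b-SEAT)@SF*1000).round(1),"rot err(tool)",(M.inv()*T).as_rotvec().round(3),"F seatfr",(np.array(st["contact_force"])@SF).round(1),"q",st["q"].round(2),st["clock"])
E
python3 - <<'E'
from plan import *
where()
p,r=sp(-.10,0,.028);st=get_state();q=st["q"]
for k in range(1,6):
    a=st["tool_pos"]+(p-st["tool_pos"])*k/5;r0=R.from_quat(st["eef_rot"]);b=r0*R.from_rotvec((r0.inv()*r).as_rotvec()*k/5);q=ik(a,b,q);print(q if q is None else q.round(2))
q=ik(sp(0,0,0)[0],r,q);print(q.round(2))
rows(p,r,15,jaw=.5)
E
```

```text
seatfr mm [-309.9 -133.3 -119.3] rot err(tool) [0.054 0.555 0.185] F seatfr [ 0.8  0.3 -3.5] q [-0.62  1.2  -0.52  1.54  1.1   1.84  0.13] 6.4
[-0.53  1.18 -0.5   1.55  1.07  1.84  0.14]
[-0.44  1.16 -0.47  1.54  1.04  1.85  0.17]
[-0.35  1.14 -0.44  1.52  1.03  1.86  0.21]
[-0.26  1.13 -0.41  1.47  1.01  1.88  0.26]
[-0.17  1.13 -0.38  1.4   1.01  1.91  0.32]
[-0.07  1.17 -0.36  1.55  1.08  1.77  0.22]
n 15 step 0.01923203214543233 0.039170789047655266
[{"x": 0.18, "y": -1.13, "z": 1.54, "rx": 0.004, "ry": 0.037, "rz": 0.012, "jaw": 0.5}, {"x": 0.11, "y": -1.13, "z": 1.55, "rx": 0.004, "ry": 0.037, "rz": 0.012, "jaw": 0.5}, {"x": 0.04, "y": -1.12, "z": 1.56, "rx": 0.004, "ry": 0.037, "rz": 0.012, "jaw": 0.5}, {"x": -0.03, "y": -1.12, "z": 1.57, "rx": 0.004, "ry": 0.037, "rz": 0.012, "jaw": 0.5}, {"x": -0.1, "y": -1.11, "z": 1.57, "rx": 0.004, "ry": 0.037, "rz": 0.012, "jaw": 0.5}]
[{"x": -0.17, "y": -1.1, "z": 1.57, "rx": 0.004, "ry": 0.037, "rz": 0.012, "jaw": 0.5}, {"x": -0.24, "y": -1.1, "z": 1.56, "rx": 0.004, "ry": 0.037, "rz": 0.012, "jaw": 0.5}, {"x": -0.31, "y": -1.08, "z": 1.56, "rx": 0.004, "ry": 0.037, "rz": 0.012, "jaw": 0.5}, {"x": -0.38, "y": -1.08, "z": 1.55, "rx": 0.004, "ry": 0.037, "rz": 0.012, "jaw": 0.5}, {"x": -0.46, "y": -1.06, "z": 1.54, "rx": 0.004, "ry": 0.037, "rz": 0.012, "jaw": 0.5}]
[{"x": -0.52, "y": -1.05, "z": 1.52, "rx": 0.004, "ry": 0.037, "rz": 0.012, "jaw": 0.5}, {"x": -0.59, "y": -1.04, "z": 1.5, "rx": 0.004, "ry": 0.037, "rz": 0.012, "jaw": 0.5}, {"x": -0.66, "y": -1.03, "z": 1.49, "rx": 0.004, "ry": 0.037, "rz": 0.012, "jaw": 0.5}, {"x": -0.73, "y": -1.01, "z": 1.46, "rx": 0.004, "ry": 0.037, "rz": 0.012, "jaw": 0.5}, {"x": -0.79, "y": -0.99, "z": 1.44, "rx": 0.004, "ry": 0.037, "rz": 0.012, "jaw": 0.5}]
```

>>> send_rows(motion=[{"x": 0.2, "y": -1.1, "z": 1.5, "rx": 0.004, "ry": 0.037, "rz": 0.012, "jaw": 0.5}, {"x": 0.1, "y": -1.1, "z": 1.5, "rx": 0.004, "ry": 0.037, "rz": 0.012, "jaw": 0.5}, {"x": 0, "y": -1.1, "z": 1.6, "rx": 0.004, "ry": 0.037, "rz": 0.012, "jaw": 0.5}, {"x": 0, "y": -1.1, "z": 1.6, "rx": 0.004, "ry": 0.037, "rz": 0.012, "jaw": 0.5}, {"x": -0.1, "y": -1.1, "z": 1.6, "rx": 0.004, "ry": 0.037, "rz": 0.012, "jaw": 0.5}])

```text
clock: 6.9
tool_pos: [0.5433, 0.0804, 0.1699]
eef_rot: [-0.019, 0.814, -0.58, 0.012]
contact_force: [-0.3, -0.8, -3.8]
opening: 0.219
finger_force: 30.1
```

>>> send_rows(motion=[{"x": -0.2, "y": -1.1, "z": 1.6, "rx": 0.004, "ry": 0.037, "rz": 0.012, "jaw": 0.5}, {"x": -0.2, "y": -1.1, "z": 1.6, "rx": 0.004, "ry": 0.037, "rz": 0.012, "jaw": 0.5}, {"x": -0.3, "y": -1.1, "z": 1.6, "rx": 0.004, "ry": 0.037, "rz": 0.012, "jaw": 0.5}, {"x": -0.4, "y": -1.1, "z": 1.5, "rx": 0.004, "ry": 0.037, "rz": 0.012, "jaw": 0.5}, {"x": -0.5, "y": -1.1, "z": 1.5, "rx": 0.004, "ry": 0.037, "rz": 0.012, "jaw": 0.5}])

```text
clock: 7.4
tool_pos: [0.5566, -0.0111, 0.1969]
eef_rot: [0.059, 0.807, -0.586, -0.045]
contact_force: [0.7, 0.1, -4.2]
opening: 0.218
finger_force: 30.1
```

Run:
```python
from plan import *
where();p,r=sp(-.10,0,.028);rows(p,r,5,jaw=.5)
```

```text
seatfr mm [-168.5  -43.3  -20.1] rot err(tool) [0.013 0.182 0.062] F seatfr [ 0.9  0.7 -4.1] q [-0.32  1.14 -0.43  1.5   1.02  1.87  0.22] 7.4
n 5 step 0.018748395014963136 0.03845822094887681
[{"x": -0.52, "y": -1.03, "z": 1.48, "rx": 0.003, "ry": 0.036, "rz": 0.012, "jaw": 0.5}, {"x": -0.58, "y": -1.01, "z": 1.47, "rx": 0.003, "ry": 0.036, "rz": 0.012, "jaw": 0.5}, {"x": -0.64, "y": -1.0, "z": 1.45, "rx": 0.003, "ry": 0.036, "rz": 0.012, "jaw": 0.5}, {"x": -0.71, "y": -0.99, "z": 1.42, "rx": 0.003, "ry": 0.036, "rz": 0.012, "jaw": 0.5}, {"x": -0.77, "y": -0.98, "z": 1.4, "rx": 0.003, "ry": 0.036, "rz": 0.012, "jaw": 0.5}]
```

>>> send_rows(motion=[{"x": -0.5, "y": -1.0, "z": 1.5, "rx": 0.003, "ry": 0.036, "rz": 0.012, "jaw": 0.5}, {"x": -0.6, "y": -1.0, "z": 1.5, "rx": 0.003, "ry": 0.036, "rz": 0.012, "jaw": 0.5}, {"x": -0.6, "y": -1.0, "z": 1.4, "rx": 0.003, "ry": 0.036, "rz": 0.012, "jaw": 0.5}, {"x": -0.7, "y": -1.0, "z": 1.4, "rx": 0.003, "ry": 0.036, "rz": 0.012, "jaw": 0.5}, {"x": -0.8, "y": -1.0, "z": 1.4, "rx": 0.003, "ry": 0.036, "rz": 0.012, "jaw": 0.5}])

```text
clock: 7.9
tool_pos: [0.5697, -0.0992, 0.2224]
eef_rot: [0.134, 0.793, -0.586, -0.1]
contact_force: [-0.5, -0.1, -3.6]
opening: 0.214
finger_force: 30.1
```

>>> send_rows(motion=[{"x": 0, "y": 0, "z": 0, "rx": 0, "ry": 0, "rz": 0, "jaw": 0.5}, {"x": 0, "y": 0, "z": 0, "rx": 0, "ry": 0, "rz": 0, "jaw": 0.5}, {"x": 0, "y": 0, "z": 0, "rx": 0, "ry": 0, "rz": 0, "jaw": 0.5}, {"x": 0, "y": 0, "z": 0, "rx": 0, "ry": 0, "rz": 0, "jaw": 0.5}, {"x": 0, "y": 0, "z": 0, "rx": 0, "ry": 0, "rz": 0, "jaw": 0.5}])

```text
clock: 8.4
tool_pos: [0.5696, -0.0971, 0.2218]
eef_rot: [0.132, 0.793, -0.586, -0.099]
contact_force: [0.6, -0.0, -3.9]
opening: 0.219
finger_force: 30.1
```

Run:
```python
from plan import *
where();p,r=sp(-.03,0,.028);rows(p,r,5,jaw=.5)
# check caddy alignment w.r.t. tool: predicted bar px
w=cam("wrist");st=get_state();M=R.from_quat(st["eef_rot"]).as_matrix();C=np.c_[M[:,2],-M[:,0],-M[:,1]];B=st["tool_pos"]-.008*M[:,2]
print(proj(w,[B+C@np.array(v) for v in([-.007,-.058,.01],[-.007,-.058,-.01],[-.007,.058,.01])]).round(1).tolist())
for r_ in(150,180,210,230): 
    gr=np.diff(w["img"][r_,280:350].astype(int).sum(1));print(r_,280+np.argsort(-np.abs(gr))[:4])
cv2.imwrite("pics/w4.png",w["img"][:,:,::-1])
for s in(1,):
  f=lambda v:proj(w,[SEAT+SF@np.array(v)]).round(1).tolist()
  print("cleat lip ends",f([.069,-.1,-.011]),f([.069,.1,-.011]),"top corners",f([.084,-.14,.078]),f([.084,.14,.078]),"latch",f([.08,0,.0254]))
```

```text
seatfr mm [-102.7   -1.    26.1] rot err(tool) [-0.001  0.007  0.005] F seatfr [ 1.   0.6 -3.8] q [-0.18  1.12 -0.38  1.41  1.01  1.91  0.32] 8.4
n 5 step 0.014542883545144599 0.0016627711264016987
[{"x": -0.01, "y": -0.03, "z": 1.45, "rx": -0.0, "ry": 0.001, "rz": 0.001, "jaw": 0.5}, {"x": -0.01, "y": -0.04, "z": 1.45, "rx": -0.0, "ry": 0.001, "rz": 0.001, "jaw": 0.5}, {"x": -0.01, "y": -0.03, "z": 1.46, "rx": -0.0, "ry": 0.001, "rz": 0.001, "jaw": 0.5}, {"x": -0.02, "y": -0.04, "z": 1.45, "rx": -0.0, "ry": 0.001, "rz": 0.001, "jaw": 0.5}, {"x": -0.01, "y": -0.03, "z": 1.46, "rx": -0.0, "ry": 0.001, "rz": 0.001, "jaw": 0.5}]
[[294.0, 138.9], [344.2, 138.9], [298.4, 372.1]]
150 [340 339 291 290]
180 [339 291 292 295]
210 [338 339 292 291]
230 [338 292 337 293]
cleat lip ends [[361.6, 64.0]] [[353.4, 272.7]] top corners [[259.2, 17.3]] [[269.5, 297.7]] latch [[318.3, 174.2]]
```

View pics/w4.png

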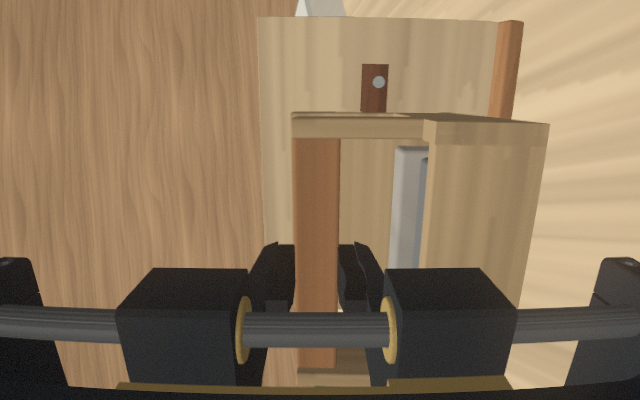

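The last view shows the cleat's end lip at column 362, row 64 and the board's top corner at (258,18). Both match prediction to about 1 px, so the cleat is near its middle setting. Moving in parallel to the board.

>>> send_rows(motion=[{"x": 0, "y": 0, "z": 1.5, "rx": 0, "ry": 0.001, "rz": 0.001, "jaw": 0.5}, {"x": 0, "y": -0.1, "z": 1.5, "rx": 0, "ry": 0.001, "rz": 0.001, "jaw": 0.5}, {"x": 0, "y": 0, "z": 1.5, "rx": 0, "ry": 0.001, "rz": 0.001, "jaw": 0.5}, {"x": -0.1, "y": 0, "z": 1.5, "rx": 0, "ry": 0.001, "rz": 0.001, "jaw": 0.5}, {"x": 0, "y": -0.1, "z": 1.0, "rx": 0, "ry": 0.001, "rz": 0.001, "jaw": 0.5}])

```text
clock: 8.95
tool_pos: [0.5474, -0.1644, 0.2031]
eef_rot: [0.137, 0.792, -0.586, -0.101]
contact_force: [0.5, 1.1, -4.4]
opening: 0.219
finger_force: 30.1
```

```bash
python3 -c "
from plan import *
where()"
```

```text
seatfr mm [-29.5   0.6  29.2] rot err(tool) [-0.003 -0.001 -0.002] F seatfr [ 0.2  0.1 -4.6] q [-0.09  1.12 -0.36  1.53  1.05  1.82  0.27] 8.95
```

>>> send_rows(motion=[{"x": 0, "y": 0.1, "z": 0.6, "rx": 0, "ry": 0, "rz": 0, "jaw": 0.5}, {"x": 0, "y": 0.1, "z": 0.5, "rx": 0, "ry": 0, "rz": 0, "jaw": 0.5}, {"x": 0, "y": 0, "z": 0.4, "rx": 0, "ry": 0, "rz": 0, "jaw": 0.5}, {"x": 0, "y": 0, "z": 0.3, "rx": 0, "ry": 0, "rz": 0, "jaw": 0.5}, {"x": 0, "y": 0, "z": 0.2, "rx": 0, "ry": 0, "rz": 0, "jaw": 0.5}])

```text
clock: 9.45
tool_pos: [0.5422, -0.1793, 0.1954]
eef_rot: [0.137, 0.793, -0.586, -0.1]
contact_force: [0.5, 0.3, -4.6]
opening: 0.218
finger_force: 30.1
```

```bash
python3 -c "
from plan import *
where()"
```

```text
seatfr mm [-12.1   0.6  26.6] rot err(tool) [-0.001  0.001 -0.002] F seatfr [ 0.9  0.4 -4.5] q [-0.07  1.12 -0.36  1.56  1.07  1.79  0.25] 9.45
```

>>> send_rows(motion=[{"x": 0, "y": 0, "z": 0.3, "rx": 0, "ry": 0, "rz": 0, "jaw": 0.5}, {"x": 0, "y": 0, "z": 0.2, "rx": 0, "ry": 0, "rz": 0, "jaw": 0.5}, {"x": 0, "y": 0, "z": 0.2, "rx": 0, "ry": 0, "rz": 0, "jaw": 0.5}, {"x": 0, "y": 0, "z": 0.1, "rx": 0, "ry": 0, "rz": 0, "jaw": 0.5}, {"x": 0, "y": 0, "z": 0, "rx": 0, "ry": 0, "rz": 0, "jaw": 0.5}])

```text
clock: 9.95
tool_pos: [0.541, -0.1844, 0.1934]
eef_rot: [0.136, 0.794, -0.585, -0.098]
contact_force: [3.3, 7.9, -0.4]
opening: 0.217
finger_force: 30.1
```

```bash
python3 -c "
from plan import *
where()"
```

```text
seatfr mm [-6.5  1.2 26.2] rot err(tool) [ 0.002  0.004 -0.002] F seatfr [-8.   0.5 -2.9] q [-0.06  1.12 -0.36  1.57  1.08  1.78  0.24] 9.95
```

>>> send_rows(motion=[{"x": 0, "y": 0, "z": 0.2, "rx": 0, "ry": 0, "rz": 0, "jaw": 0.5}, {"x": 0, "y": 0, "z": 0.2, "rx": 0, "ry": 0, "rz": 0, "jaw": 0.5}, {"x": 0, "y": 0, "z": 0.1, "rx": 0, "ry": 0, "rz": 0, "jaw": 0.5}, {"x": 0, "y": 0, "z": 0, "rx": 0, "ry": 0, "rz": 0, "jaw": 0.5}, {"x": 0, "y": 0, "z": 0, "rx": 0, "ry": 0, "rz": 0, "jaw": 0.5}])

```text
clock: 10.45
tool_pos: [0.5414, -0.187, 0.1921]
eef_rot: [0.136, 0.795, -0.584, -0.096]
contact_force: [8.3, 13.8, 2.5]
opening: 0.22
finger_force: 30.0
```

```bash
python3 -c "
from plan import *
where()"
```

```text
seatfr mm [-3.9  2.4 25.7] rot err(tool) [ 0.005  0.008 -0.004] F seatfr [-15.8   3.2  -2.2] q [-0.06  1.12 -0.36  1.57  1.08  1.78  0.24] 10.45
```

>>> send_rows(motion=[{"x": 0, "y": 0.4, "z": -0.1, "rx": 0, "ry": 0, "rz": 0, "jaw": 0.5}, {"x": 0.1, "y": 0.4, "z": 0, "rx": 0, "ry": 0, "rz": 0, "jaw": 0.5}, {"x": 0, "y": 0.4, "z": 0, "rx": 0, "ry": 0, "rz": 0, "jaw": 0.5}, {"x": 0, "y": 0.3, "z": 0, "rx": 0, "ry": 0, "rz": 0, "jaw": 0.5}, {"x": 0, "y": 0, "z": 0, "rx": 0, "ry": 0, "rz": 0, "jaw": 0.5}])

```text
clock: 10.95
tool_pos: [0.5405, -0.1829, 0.1785]
eef_rot: [0.136, 0.793, -0.585, -0.098]
contact_force: [3.7, 10.0, 2.1]
opening: 0.219
finger_force: 30.0
```

```bash
python3 -c "
from plan import *
where()"
```

```text
seatfr mm [-3.4  0.2 11.6] rot err(tool) [ 0.     0.005 -0.002] F seatfr [-10.9   0.2  -1.1] q [-0.07  1.15 -0.36  1.57  1.08  1.77  0.23] 10.95
```

Smooth so far. I'll keep going down in small steps.

>>> send_rows(motion=[{"x": 0, "y": 0.2, "z": 0, "rx": 0, "ry": 0, "rz": 0, "jaw": 0.5}, {"x": 0, "y": 0.2, "z": 0, "rx": 0, "ry": 0, "rz": 0, "jaw": 0.5}, {"x": 0, "y": 0.2, "z": 0, "rx": 0, "ry": 0, "rz": 0, "jaw": 0.5}, {"x": 0, "y": 0.2, "z": 0, "rx": 0, "ry": 0, "rz": 0, "jaw": 0.5}, {"x": 0, "y": 0, "z": 0, "rx": 0, "ry": 0, "rz": 0, "jaw": 0.5}])

```text
clock: 11.45
tool_pos: [0.5413, -0.1808, 0.1712]
eef_rot: [0.136, 0.793, -0.586, -0.098]
contact_force: [3.8, 10.0, 2.9]
opening: 0.217
finger_force: 30.0
```

```bash
python3 -c "
from plan import *
where()"
```

```text
seatfr mm [-3.3  0.2  4. ] rot err(tool) [-0.     0.005 -0.003] F seatfr [-11.1   0.2  -0.4] q [-0.07  1.16 -0.36  1.56  1.08  1.77  0.22] 11.45
```

>>> send_rows(motion=[{"x": 0, "y": 0.2, "z": 0, "rx": 0, "ry": 0, "rz": 0, "jaw": 0.5}, {"x": 0, "y": 0.1, "z": 0, "rx": 0, "ry": 0, "rz": 0, "jaw": 0.5}, {"x": 0, "y": 0.1, "z": 0, "rx": 0, "ry": 0, "rz": 0, "jaw": 0.5}, {"x": 0, "y": 0.1, "z": 0, "rx": 0, "ry": 0, "rz": 0, "jaw": 0.5}, {"x": 0, "y": 0, "z": 0, "rx": 0, "ry": 0, "rz": 0, "jaw": 0.5}])

```text
clock: 11.95
tool_pos: [0.5414, -0.1803, 0.1667]
eef_rot: [0.136, 0.793, -0.586, -0.098]
contact_force: [2.4, 7.6, 3.6]
opening: 0.212
finger_force: 30.0
```

```bash
python3 -c "
from plan import *
where()"
```

```text
seatfr mm [-2.5  0.2 -0.5] rot err(tool) [-0.001  0.004 -0.003] F seatfr [-8.7 -0.3  1.1] q [-0.07  1.17 -0.36  1.56  1.08  1.77  0.22] 11.95
```

>>> send_rows(motion=[{"x": 0, "y": 0.1, "z": 0, "rx": 0, "ry": 0, "rz": 0, "jaw": 0.5}, {"x": 0, "y": 0.1, "z": 0, "rx": 0, "ry": 0, "rz": 0, "jaw": 0.5}, {"x": 0, "y": 0.1, "z": 0, "rx": 0, "ry": 0, "rz": 0, "jaw": 0.5}, {"x": 0, "y": 0.1, "z": 0, "rx": 0, "ry": 0, "rz": 0, "jaw": 0.5}, {"x": 0, "y": 0, "z": 0, "rx": 0, "ry": 0, "rz": 0, "jaw": 0.5}])

```text
clock: 12.45
tool_pos: [0.5415, -0.1803, 0.1663]
eef_rot: [0.137, 0.79, -0.589, -0.098]
contact_force: [0.9, 8.0, 13.2]
opening: 0.219
finger_force: 30.1
```

```bash
python3 -c "
from plan import *
where()"
```

```text
seatfr mm [-2.4  0.2 -1. ] rot err(tool) [-0.009  0.003 -0.005] F seatfr [-11.4  -1.8  10.3] q [-0.07  1.17 -0.35  1.55  1.08  1.78  0.21] 12.45
```

>>> send_rows(motion=[{"x": 0, "y": 0.1, "z": 0, "rx": 0, "ry": 0, "rz": 0, "jaw": 0.5}, {"x": 0, "y": 0.05, "z": 0, "rx": 0, "ry": 0, "rz": 0, "jaw": 0.5}, {"x": 0, "y": 0, "z": 0, "rx": 0, "ry": 0, "rz": 0, "jaw": 0.5}, {"x": 0, "y": 0, "z": 0, "rx": 0, "ry": 0, "rz": 0, "jaw": 0.5}, {"x": 0, "y": 0, "z": 0, "rx": 0, "ry": 0, "rz": 0, "jaw": 0.5}])

```text
clock: 12.95
tool_pos: [0.5415, -0.1803, 0.1663]
eef_rot: [0.137, 0.79, -0.59, -0.098]
contact_force: [-0.2, 8.4, 17.3]
opening: 0.22
finger_force: 30.1
```

Run:
```python
from plan import *
import pickle
where()
t0=pickle.load(open("top.pkl","rb"));t=cam("top")
def dump(s):
    im=s["img"][194:216,478:502].astype(int);sat=im.max(2)-im.min(2)
    for r in sat[::2]: print(" ".join("%3d"%v for v in r[::2]))
    print()
dump(t0);dump(t);cv2.imwrite("pics/t5.png",t["img"][:,:,::-1])
print(proj(t,[SEAT+SF@np.array(v) for v in([.084,-.065,.018],[.084,.065,.018],[.068,0,.018],[.084,0,.02],[.076,0,.0254])]).round(1).tolist())
```

```text
seatfr mm [-2.4  0.2 -1. ] rot err(tool) [-0.011  0.003 -0.006] F seatfr [-12.6  -3.   14.2] q [-0.07  1.17 -0.35  1.55  1.08  1.78  0.21] 12.95
 50  52  51  53  52  53  53  54  52  53  53  51
 49  48  51  53  52  54  53  53  52  54  52  51
 47  48  53  53  51  12  13  21  48  54  52  52
 46  47  52  52  49  12   7   2  32  53  52  53
 47  49  54  52  16  11   7   6  53  53  51  52
 47  51  53  53  14   7   3  13  53  52  52  51
 47  51  52  53  11   8   3  43  53  52  52  52
 47  52  52  32   9   4   6  52  53  51  53  53
 50  53  53  54  54  54  45  52  53  52  52  53
 49  54  53  54  54  53  52  53  52  53  52  54
 51  53  54  55  54  53  52  53  53  53  53  54

 54  76  74  67  78  77  77  65  61  62  61  59
 54  75  73  69  76  78  75  62  60  62  60  60
 51  75  72  72  73  15  16  24  55  62  60  60
 77  73  73  72  66  13   8   3  36  61  59  62
 74  72  66  72  20  12   6   8  62  61  60  60
 75  71  70  70  15   8   4  15  63  60  60  60
 74  67  70  69  12   8   2  50  62  60  62  61
 73  69  69  40   9   6   5  61  61  60  61  62
 69  70  69  69  66  61  51  62  60  61  60  61
 62  70  70  70  62  63  60  62  60  61  60  63
 69  70  70  69  62  61  61  62  61  60  61  62

[[478.9, 234.7], [498.6, 175.3], [482.8, 202.2], [489.5, 204.9], [488.2, 203.7]]
```

The latch nose shows in exactly the same pixels as at the start, fully out above the strip. Extra pressing gave no motion, so the caddy is home. I'll relax the press, then open and withdraw.

>>> send_rows(motion=[{"x": 0, "y": -0.2, "z": -0.1, "rx": 0, "ry": 0, "rz": 0, "jaw": 0.5}, {"x": 0, "y": -0.2, "z": -0.2, "rx": 0, "ry": 0, "rz": 0, "jaw": 0.5}, {"x": 0, "y": 0, "z": 0, "rx": 0, "ry": 0, "rz": 0, "jaw": 0.5}, {"x": 0, "y": 0, "z": 0, "rx": 0, "ry": 0, "rz": 0, "jaw": 0.5}, {"x": 0, "y": 0, "z": 0, "rx": 0, "ry": 0, "rz": 0, "jaw": 0.5}])

```text
clock: 13.5
tool_pos: [0.5414, -0.1799, 0.1664]
eef_rot: [0.137, 0.791, -0.587, -0.099]
contact_force: [0.9, -0.9, 5.7]
opening: 0.22
finger_force: 30.0
```

```bash
python3 -c "
from plan import *
where()"
```

```text
seatfr mm [-2.7  0.1 -1. ] rot err(tool) [-0.006  0.001 -0.003] F seatfr [-1.2  1.1  5.6] q [-0.07  1.17 -0.35  1.55  1.08  1.78  0.22] 13.5
```

>>> send_rows(motion=[{"x": 0, "y": -0.1, "z": 0, "rx": 0, "ry": 0, "rz": 0, "jaw": 0.5}, {"x": 0, "y": 0, "z": 0, "rx": 0, "ry": 0, "rz": 0, "jaw": 3.2}, {"x": 0, "y": 0, "z": 0, "rx": 0, "ry": 0, "rz": 0, "jaw": 3.2}, {"x": 0, "y": 0, "z": 0, "rx": 0, "ry": 0, "rz": 0, "jaw": 3.2}, {"x": 0, "y": 0, "z": 0, "rx": 0, "ry": 0, "rz": 0, "jaw": 3.2}])

```text
clock: 14.0
tool_pos: [0.541, -0.179, 0.1652]
eef_rot: [0.136, 0.793, -0.585, -0.1]
contact_force: [-0.2, -0.4, -0.2]
opening: 0.363
finger_force: 0.0
```

```bash
python3 -c "
from plan import *
where();print(get_state()['opening'],get_state()['finger_force'])"
```

```text
seatfr mm [-3.  -0.6 -2.2] rot err(tool) [-0.001  0.001 -0.001] F seatfr [ 0.5  0.  -0. ] q [-0.07  1.17 -0.36  1.55  1.08  1.77  0.22] 14.0
0.3634175858715264 0.0
```

Released with no contact. Withdrawing straight back.

>>> send_rows(motion=[{"x": 0, "y": -0.1, "z": -1, "rx": 0, "ry": 0, "rz": 0, "jaw": 3.2}, {"x": 0, "y": 0, "z": -2, "rx": 0, "ry": 0, "rz": 0, "jaw": 3.2}, {"x": 0, "y": 0, "z": -2, "rx": 0, "ry": 0, "rz": 0, "jaw": 3.2}, {"x": 0, "y": 0, "z": -2, "rx": 0, "ry": 0, "rz": 0, "jaw": 3.2}, {"x": 0, "y": 0, "z": -1, "rx": 0, "ry": 0, "rz": 0, "jaw": 3.2}])

```text
clock: 14.5
tool_pos: [0.5673, -0.1048, 0.1902]
eef_rot: [0.136, 0.794, -0.585, -0.099]
contact_force: [0.3, 0.5, -0.4]
opening: 0.363
finger_force: 0.0
```

>>> send_rows(motion=[{"x": 0, "y": 0, "z": 0, "rx": 0, "ry": 0, "rz": 0, "jaw": 3.2}, {"x": 0, "y": 0, "z": 0, "rx": 0, "ry": 0, "rz": 0, "jaw": 3.2}, {"x": 0, "y": 0, "z": 0, "rx": 0, "ry": 0, "rz": 0, "jaw": 3.2}, {"x": 0, "y": 0, "z": 0, "rx": 0, "ry": 0, "rz": 0, "jaw": 3.2}, {"x": 0, "y": 0, "z": 0, "rx": 0, "ry": 0, "rz": 0, "jaw": 3.2}])

```text
clock: 15.0
tool_pos: [0.5662, -0.1082, 0.1901]
eef_rot: [0.137, 0.792, -0.586, -0.1]
contact_force: [0.3, -0.0, -0.0]
opening: 0.364
finger_force: 0.0
```

Run:
```python
from plan import *
where()
a=cv2.imread("pics/t5.png")[:,:,::-1].astype(int);t=cam("top");b=t["img"].astype(int)
d=np.abs(a-b).sum(2);print("latch/strip change",d[170:240,474:502].max(),"latch sat",(b[202:206,488:492].max(2)-b[202:206,488:492].min(2)).mean())
print(finish_job())
```

```text
seatfr mm [-82.2  -0.4  -0.7] rot err(tool) [-0.002 -0.    -0.002] F seatfr [-0.1  0.3 -0. ] q [-0.17  1.17 -0.37  1.42  1.02  1.88  0.28] 15.0
latch/strip change 40 latch sat 6.25
the job is handed in; nothing more can be done
None
```

The caddy is pressed home on the cleat, with the latch seen out over the strip in the top camera. The gripper is clear, the job was handed in at about 15 s, and no verdict came back.

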